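# Empty the tilting tumbler barrel into its tray and screw the cap back on

## Task

Empty the small tumbler barrel that leans in its stand: unscrew its cap and lay it on the bench, and slide the aluminium tray up under where the mouth will pour. Then swing the barrel right over by its crank so that all three brass rods slide out into the tray, swing it back to its rest stop and screw the cap down fully home again. Leave the rods lying in the tray and do not disturb the pliers, the tape, the dish or the jar.

Things in the scene. Friction and masses are not known exactly. Their poses are not given: they have to be found in the camera images.
- stand: Grey yoke stand, fixed: base plate 124 mm along x, from y = -84 to +14 mm, 10 mm thick; two upright cheeks at x = -41 and +41 mm, tops 142 mm high. Origin on the bench right under the axle's middle, z up. The barrel swings between the cheeks about the axle, which runs along the stand's x axis 125 mm up; it tips and pours towards +y. The crank is outside the -x cheek.
- barrel (a joint): Barrel's swing in its yoke (rad). 0 = rest stop, where it starts: mouth up, leaning 0.436 rad (25 deg) from vertical towards the stand's +y. Grows as it tips; 1.75 = far stop, mouth 35 deg below level, where rods slide out by themselves. It stays where it is left; friction 0.6 N m.
- mouth (a point): Centre of the barrel's mouth rim, 64 mm from the axle along the barrel. Axes turn with the barrel: z along the barrel out of the mouth, x along the axle (the stand's x). The barrel is steel, body 56 mm across, from 24 mm below this point to 118 mm below it, bore 40 mm; above the body a threaded neck, 48 mm across.
- lever_grip (a point): Middle of the crank's round black handle, 14 mm thick and 54 mm long, parallel to the axle and 85 mm from it, lying 92 mm from the barrel's centre towards the stand's -x. Axes as mouth. At rest it is 50 deg from upright on the stand's -y side, at the far stop 50 deg on the +y side; it is fixed to the barrel, so it turns in the grip.
- cap: Dark ribbed screw cap, 62 mm across, 29 mm high, 0.09 kg. Origin at the centre of the skirt's lower edge, z out of the flat top. Home: origin 23 mm below mouth, axes as mouth's. Loose (1 mm) right-hand thread, 3 starts, 21 mm a turn: anticlockwise from above undoes it, 3.3 mm a rad; free to lift after 2.7 rad. Goes on alike every 120 deg: set it on 2.7 to 4.7 rad from home, then turn clockwise.
- tray: Open aluminium tray, 110 (x) x 170 (y) x 30 mm, loose, 0.25 kg; floor and walls 3 mm, rim rolled to an 8 mm thick bead, centred 26 mm up and 1.5 mm inside the outline. Origin under its centre, z up. Under the mouth it stands with its long side along the pour, its near end just clear of the base plate: centre about 107 mm from the stand's origin towards the stand's +y.
- rod_0: Brass rod, 13 mm thick, 72 mm long, 0.07 kg; origin at its middle, z along it. Smooth. Starts inside the barrel.
- rod_1: Brass rod, the same as rod_0. Starts inside the barrel.
- rod_2: Brass rod, the same as rod_0. Starts inside the barrel.
- pliers: Bystander: yellow-handled pliers lying flat, 130 x 36 x 12 mm, long along their x; origin under the middle.
- tape: Bystander: roll of masking tape lying flat, 106 mm across, 24 mm high; origin under its centre.
- dish: Bystander: round ceramic dish with a cone in it, 69 mm across, 31 mm high; origin under its centre.
- jar: Bystander: glass jar with black lid, 68 mm across, 88 mm high; origin under its centre.
- hood_corner (a point): Fixed surroundings: lower front left corner of the long lamp hood, which hangs 397 mm above the bench over all x > 0.64 m, y < 0.19 m; below it a 42 mm high board fills x > 0.64, -0.23 < y < 0.14. The bench's front edge is cut out: no surface at x < 0.48 for -0.17 < y < 0.05. Fixed clutter lies at y < -0.31. World axes.

How it is judged:
By the outcome, as a careful person would: the job done as asked, in the order asked, and still so for the second after the job is handed in, with the robot touching nothing.
It also fails if it takes over 72 s, if anything falls off the work surface, if the arm or the gripper's body presses on something with over 40 N, if the wrist force passes 120 N, or if a joint passes its speed limit or range.

## Robot

A 7-joint arm with a two-finger parallel gripper is mounted at the origin on a cart in front of the work surface, level with it; the furniture and walls round the work are solid. World frame = base frame: x ahead of the robot, y to its left, z up, the work surface at z = 0. Lengths are in m, angles in rad, forces in N, time in s.
With the tool pointing down it reaches from about 0.35 to 0.9 m from the base axis. Payload 8.1 kg.
Tool frame: the origin (TCP) lies midway between the tips of the shut fingers; the grasp point (between the pads) lies arm.grasp_offset behind it (arm.grasp_offset is the distance from the TCP to the grasp point, in m); z points along the fingers, y is the line along which they close (so a half turn about z gives the same grasp; the last joint's range is limited). The gripper opens to 92 mm and grips with 3 to 60 N. Pads are 19 mm wide; open, the fingers measure 130 mm over their backs; the gripper's body (75 mm by 190 mm) begins 47 mm behind the grasp point.
Start: joints at [1.106, 0.434, 0.025, 1.573, -0.012, 1.134, -0.075], TCP at [0.221, -0.585, 0.227] pointing down, gripper open.
Joint ranges: [-2.62, 2.62], [-0.44, 2.09], [-1.27, 1.32], [0.08, 2.57], [-1.32, 4.46], [0.12, 2], [-2.74, 2.74]. Speed limits (rad/s): [2.22, 2.22, 3.01, 3.01, 3.14, 3.14, 3.14].

## Interface

Orientations are given as a rotation vector (axis times angle).
In Python, from cell import observe, imaging, arm gives the robot as it stands.
- The arm moves only by the tool apply_moves, never from a script. Its argument "commands" is a list of rows, each a list of 5 numbers: the opening in per cent of the stroke, from 0 (shut) to 100 (fully open), then the shift along the world's x, y, z in units of 0.06 m (1.0 is 0.06 m), then the turn about the world's z in units of 0.5 rad (1.0 is 0.5 rad). A call has 1 to 12 rows; each row shifts and turns the commanded pose from where the row before left it; what a row does not reach is not made up. A row lasts 1/8 s, in which the tool goes at most 62.5 mm and 10.7 degrees, less where a joint would pass 70% of its speed; a pose out of reach is approached as far as the arm can. A call with a number of a shift or a turn outside -1 to 1 is refused whole. A call with a gripper value outside its range is refused whole. The fingers move at their own pace and stop on an object; "newtons" is the grip in N (left out, the last holds). Time passes only in rows, so rows that do not move let the fingers close. It gives the time, the measured TCP pose, the force, the opening and the grip force at its end, in the units of the state.
- observe(): the state, without advancing time (a new reading comes with each control period).
- imaging.get_image(name): name is "scene" or "top" or "wrist"; returns (picture, depth): 480x640x3 uint8, red, green, blue; 480x640 float32, m along the optical axis (not along the pixel's ray), 0 where there is no reading.
- imaging.camera_params(name): a dict with "camera_matrix" (3x3 intrinsics, pixels), "origin" and "rotation" of the camera in the world; the wrist camera has in their place "tool_from_camera" (4x4, takes a point from camera to tool coordinates, whose origin is the TCP and whose axes are the flange's). Camera axes: x right, y up, looking along -z (the intrinsics and any distortion apply to the point x, -y, -z); pixel columns grow to the right and rows downward; lengths in m; the calibration is good to about 2 mm. A picture is of the moment at which its call begins: read the wrist's pose just before it. camera_params takes no time and is no camera call.
- arm.sign_off(): hands the job in; it is judged then, once.
The state is a dict: "clock": time; "joints": joint angles; "dq": joint speeds; "joint_efforts": joint torques, N m; "position": TCP position; "ee_rot": TCP orientation; "force": force on the tool from outside, world axes, zero at the start; "ft_torque": the same for the moment, N m; "width": opening from 0.0 (shut) to 1.0 (fully open); "gripper_force": force on a finger pad.
Only numpy, scipy, OpenCV 4.12 (cv2) and the standard library are available. Lean on these libraries where they do the work, as an engineer would, in place of code of your own. Each camera call takes 0.05 s, during which the arm holds its last target. There are 200 camera calls.

## Working session

There is one attempt and no reset: what is moved stays moved. The work goes in short steps, Python scripts to look and compute and a tool call to move; the robot and the scene stay as the last step left them, time stands still between calls to the robot, and variables do not carry over. Pictures are saved under pics/ and viewed, at most 10 in all, crops included, and the job is handed in when it is done.

Besides the shell and the picture viewer there is one more tool, called after "Call:" by a JSON object that holds its "fn" and its "kwargs", one argument or row to a line. apply_moves: Moves the arm, as the interface text tells. Its arguments: {"type":"object","properties":{"commands":{"type":"array"},"newtons":{"type":"number"}},"required":["commands"]}

```bash
ls; mkdir -p pics; python3 - <<'E'
from cell import observe, imaging, arm
import cv2,numpy as np
print(observe(), arm.grasp_offset)
for n in ("scene","top"):
    im,d=imaging.get_image(n); cv2.imwrite(f"pics/{n}0.png",im[:,:,::-1]); np.savez(f"{n}0.npz",im=im,d=d)
    print(n,imaging.camera_params(n))
print(imaging.camera_params("wrist"))
E
```

```text
pics
{'clock': 0.0, 'joints': array([ 1.10640819,  0.43523981,  0.02497384,  1.57411384, -0.01159989,
        1.13400991, -0.07507296]), 'dq': array([ 1.02633773e-04,  6.08088774e-04,  1.39749047e-03, -2.55721790e-06,
       -1.00050484e-03,  5.33051385e-04, -4.73169066e-04]), 'joint_efforts': array([ 1.78218143e-04, -6.67835069e+01,  9.85025950e-01, -3.14449954e+01,
       -6.04550494e-02,  4.29715379e-02,  1.74291104e-04]), 'position': array([ 0.22097496, -0.5840688 ,  0.22592807]), 'ee_rot': array([-3.08880369e+00, -5.64851934e-01,  6.85572341e-04]), 'force': array([ 1.10289289, -0.32394102, -0.58584771]), 'ft_torque': array([0.01980076, 0.02282564, 0.03373388]), 'gripper_force': 0.0, 'width': 0.9988378553849457} 0.0188
scene {'camera_matrix': array([[528.9666896 ,   0.        , 324.32305959],
       [  0.        , 528.9666896 , 247.20199404],
       [  0.        ,   0.        ,   1.        ]]), 'origin': array([0.08295575, 0.83295709, 1.01493533]), 'rotation': array([ 0.33144008, -1.08697621, -2.38415415])}
top {'camera_matrix': array([[510.12934531,   0.        , 317.14520819],
       [  0.        , 510.12934531, 238.03611428],
       [  0.        ,   0.        ,   1.        ]]), 'origin': array([0.43075061, 0.07130982, 1.40445327]), 'rotation': array([ 0.10594515, -0.11305627, -1.59212161])}
{'camera_matrix': array([[406.25693973,   0.        , 318.12061211],
       [  0.        , 406.25693973, 239.87257527],
       [  0.        ,   0.        ,   1.        ]]), 'tool_from_camera': array([[-1.08898644e-04,  9.63055453e-01,  2.69303142e-01,
         7.29083590e-02],
       [ 9.99999936e-01,  1.96690838e-04, -2.99014511e-04,
         5.40157280e-04],
       [-3.40937016e-04,  2.69303092e-01, -9.63055413e-01,
        -1.57574489e-01],
       [ 0.00000000e+00,  0.00000000e+00,  0.00000000e+00,
         1.00000000e+00]])}
```

View pics/scene0.png

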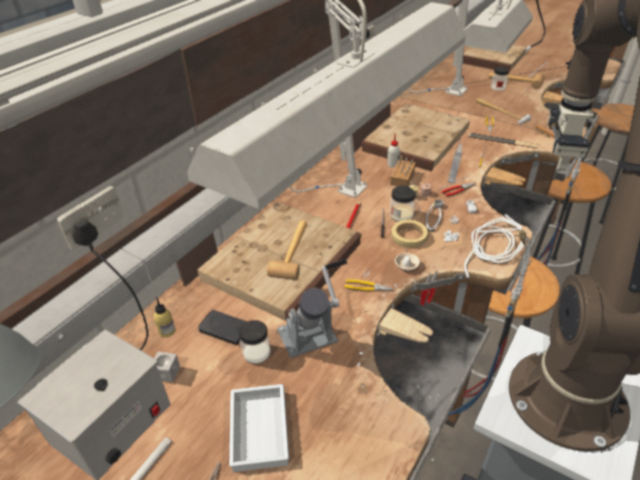

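View pics/top0.png

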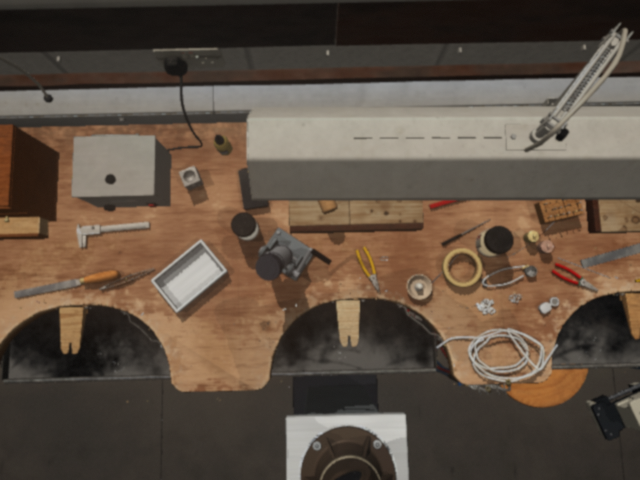

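```bash
cat > h.py <<'E'
import numpy as np,cv2
from scipy.spatial.transform import Rotation as R
from cell import observe, imaging, arm
def cloud(n,d,pose=None):
    p=imaging.camera_params(n);K=p["camera_matrix"]
    v,u=np.mgrid[:480,:640]
    c=np.stack([(u-K[0,2])/K[0,0]*d,-(v-K[1,2])/K[1,1]*d,-d],-1)
    if n=="wrist":
        T=p["tool_from_camera"];c=c@T[:3,:3].T+T[:3,3]
        return c@R.from_rotvec(pose["ee_rot"]).as_matrix().T+pose["position"]
    return c@R.from_rotvec(p["rotation"]).as_matrix().T+p["origin"]
E
python3 - <<'E'
from h import *
for n in ("scene","top"):
    f=np.load(n+"0.npz");W=cloud(n,f["d"]);ok=f["d"]>0;im=f["im"].astype(int)
    roi=ok&(W[...,0]>.4)&(W[...,0]<.75)&(W[...,1]>.02)&(W[...,1]<.32)
    def fit(m,s):
        P=W[m]; 
        if len(P)<5: print(s,len(P));return
        q=P[:,:2].astype(np.float32);r=cv2.minAreaRect(q);(c,rad)=cv2.minEnclosingCircle(q)
        print(n,s,len(P),"med",np.median(P,0).round(3),"rect",np.round(r[0],3),np.round(r[1],3),round(r[2],1),"circ",np.round(c,3),round(rad,3))
    h=W[...,2]
    fit(roi&(h>.16)&(h<.25),"above .16")
    dark=im.max(-1)<90
    fit(roi&(h>.15)&(h<.25)&dark,"dark high")
    fit(roi&(h>.13)&(h<.15),".13-.15")
    fit(roi&(h>.006)&(h<.014),"base")
    tr=ok&(W[...,0]>.35)&(W[...,0]<.7)&(W[...,1]>.26)&(W[...,1]<.56)&(h>.02)&(h<.038)&(im.min(-1)>110)
    fit(tr,"tray")
    print(W[ok&(h>-.01)&(h<.01)&roi][:,2].mean())
    # height-coloured crop
f=np.load("top0.npz");a=cv2.resize(f["im"][205:315,135:345,::-1],None,fx=3.6,fy=3.6,interpolation=cv2.INTER_CUBIC)
g=np.load("scene0.npz");b=cv2.resize(g["im"][250:370,220:400,::-1],None,fx=1.65,fy=1.65)
cv2.imwrite("pics/crop1.png",np.vstack([a,np.pad(b,((0,0),(0,a.shape[1]-b.shape[1]),(0,0)))])[:600])
W=cloud("top",f["d"])
np.set_printoptions(linewidth=250)
print((W[228:290:4,240:336:5,2]*1000).astype(int))
for uv in [(240,228),(335,228),(240,288),(335,288)]: print(uv,W[uv[1],uv[0]].round(3))
E
```

```text
scene above .16 894 med [0.534 0.181 0.184] rect [0.545 0.128] [0.067 0.18 ] 13.9 circ [0.53  0.124] 0.091
scene dark high 330 med [0.534 0.191 0.178] rect [0.533 0.124] [0.062 0.182] 3.6 circ [0.53  0.124] 0.091
scene .13-.15 214 med [0.535 0.188 0.136] rect [0.535 0.164] [0.116 0.065] 65.2 circ [0.552 0.156] 0.058
scene base 989 med [0.574 0.166 0.009] rect [0.592 0.215] [0.33  0.226] 13.6 circ [0.579 0.207] 0.18
scene tray 1114 med [0.531 0.408 0.028] rect [0.557 0.373] [0.115 0.275] 38.7 circ [0.555 0.374] 0.144
-7.97314532391206e-05
top above .16 806 med [0.542 0.17  0.185] rect [0.55  0.126] [0.068 0.181] 14.1 circ [0.537 0.122] 0.091
top dark high 800 med [0.542 0.17  0.185] rect [0.551 0.127] [0.07  0.179] 14.4 circ [0.537 0.124] 0.09
top .13-.15 265 med [0.542 0.142 0.137] rect [0.556 0.156] [0.116 0.046] 54.6 circ [0.557 0.154] 0.059
top base 692 med [0.608 0.138 0.009] rect [0.571 0.169] [0.339 0.295] 0.6 circ [0.562 0.193] 0.192
top tray 480 med [0.528 0.412 0.029] rect [0.529 0.411] [0.114 0.175] 39.0 circ [0.529 0.411] 0.101
7.853671026315274e-05
[[  92   82   92   84  
[... 1052 characters left out ...]
0  126  139   66  144   -1   -2    0    1   -3   -4    0]
 [   3    0    2    5  181  184  181  189  182   15  136  135  134    2    0    2   -6   -1   -3   -1]
 [  -1    4   -4    2  174  177  180  187    1    1   43  133   -2    4    5   -2    3    0    4    2]
 [   0    0    1   -1   -4  173  176    0    0   -1   -3    9    0   -3    3    0   -5   -2    2    4]
 [   2   -1   -1   -1    0    1    5   -4    2   -1    2    4    4    3    0    0   -3   -4    4   -2]
 [   1   -1   -2   -1    3    0   -3    2    0   -2    7   -6   -4   -1    2    2    0    2    0   -1]]
(240, 228) [0.645 0.263 0.093]
(335, 228) [0.647 0.014 0.044]
(240, 288) [0.494 0.277 0.001]
(335, 288) [ 0.488  0.017 -0.001]
```

View pics/crop1.png

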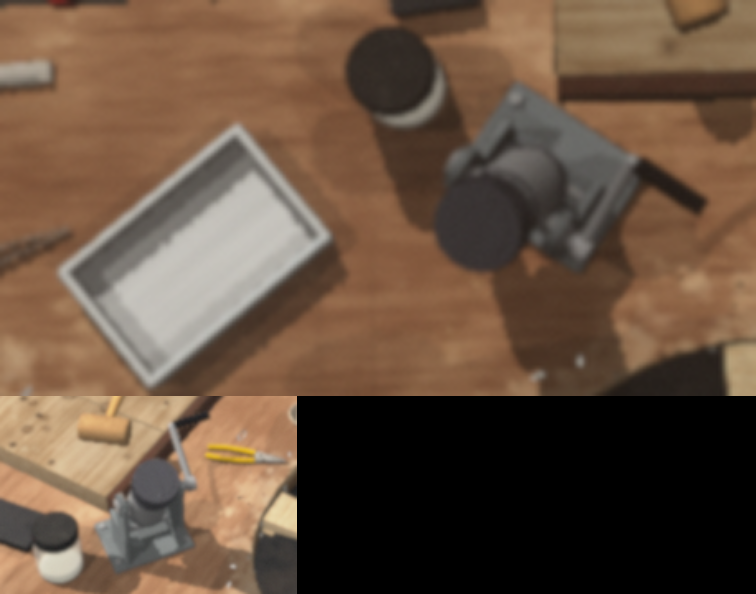

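```bash
python3 - <<'E'
from h import *
f=np.load("top0.npz");W=cloud("top",f["d"]);h=W[...,2];ok=f["d"]>0
dark=f["im"].astype(int).max(-1)<80
for n in ("top","scene"):
    f=np.load(n+"0.npz");W=cloud(n,f["d"]);h=W[...,2]
    ok=(f["d"]>0)&(W[...,0]>.45)&(W[...,0]<.66)&(f["im"].max(-1)<80)
    cap=W[ok&(h>.165)&(h<.21)&(W[...,1]>.12)&(W[...,1]<.24)]
    hd=W[ok&(h>.172)&(h<.195)&(W[...,1]<.088)&(W[...,1]>0)]
    r=cv2.minAreaRect(hd[:,:2].astype(np.float32)); print(n,len(cap),len(hd),"handle",np.round(r[0],3),np.round(r[1],3),r[2],hd[:,2].mean())
    # cap top plane
    c0=cap.mean(0);u,s,v=np.linalg.svd(cap-c0,full_matrices=False);nn=v[2]*np.sign(v[2][2])
    print("cap c",np.round(c0,4),"n",nn.round(3),"tilt",np.degrees(np.arccos(nn[2])),"yaw of n",np.degrees(np.arctan2(nn[1],nn[0])),"ext",np.ptp((cap-c0)@v.T,axis=0).round(3))
    c=(cap[:,:2].max(0)+cap[:,:2].min(0))/2
    for ce in (c0[:2],):
        d=ce-np.array(r[0]); yaw=np.arctan2(d[1],d[0])-np.arctan2(29.6+65.1,92)
        ex=np.array([np.cos(yaw),np.sin(yaw)]);ey=np.array([-ex[1],ex[0]])
        print("len",np.hypot(*d),"yaw",np.degrees(yaw),"origin",ce-.0296*ey, r[0]+.092*ex+.0651*ey)
E
```

```text
top 576 121 handle [0.558 0.058] [0.054 0.02 ] 67.12828826904297 0.1848392266311864
cap c [0.5352 0.1794 0.187 ] n [-0.195  0.061  0.979] tilt 11.776643623988328 yaw of n 162.60407372732374 ext [0.065 0.063 0.041]
len 0.12350918224445244 yaw 54.83770920384331 origin [0.55944361 0.16238887] [0.5578664  0.17076309]
scene 85 104 handle [0.551 0.057] [0.052 0.015] 63.587059020996094 0.1835149898181499
cap c [0.5216 0.2036 0.1729] n [-0.066  0.049  0.997] tilt 4.734263828187969 yaw of n 143.310218591491 ext [0.064 0.031 0.019]
len 0.14933600592901866 yaw 55.70345398627889 origin [0.54605921 0.18687514] [0.54951881 0.16991912]
```

Call:
{"fn": "apply_moves", "kwargs": {
  "commands": [
    [100,0.3,0.8,0.3,0.3],
    [100,0.3,0.8,0.3,0.3],
    [100,0.3,0.8,0.3,0.3],
    [100,0.3,0.8,0.3,0.3],
    [100,0.4,0.8,0,0.3],
    [100,0.4,0.8,0,0.3],
    [100,0.4,0.8,0,0.3],
    [100,0.4,0.8,0,0.3],
    [100,0.4,0.8,0,0.3],
    [100,0.4,0.8,0,0.3],
    [100,0.4,0.8,0,0.3],
    [100,0.4,0.8,0,0.3]
  ],
  "newtons": 20
}}

```text
clock: 1.6
position: [0.4856, -0.0072, 0.2986]
ee_rot: [1.472, 2.775, -0.0]
force: [1.6, -0.7, 0.7]
width: 1.0
gripper_force: 0.0
```

Call:
{"fn": "apply_moves", "kwargs": {
  "commands": [
    [100,0.5,0.8,0,0.3],
    [100,0.4,0.8,0,0.3],
    [100,0.2,0.8,0,0.2],
    [100,0,0.4,0,0],
    [100,0,0,0,0]
  ]
}}

```text
clock: 2.22
position: [0.5505, 0.1619, 0.2983]
ee_rot: [-0.892, -3.011, -0.001]
force: [-0.3, -1.0, -1.0]
width: 1.0
gripper_force: 0.0
```

```bash
python3 - <<'E'
from h import *
s=observe();im,d=imaging.get_image("wrist");np.savez("w1.npz",im=im,d=d,p=s["position"],r=s["ee_rot"])
M=R.from_rotvec(s["ee_rot"]).as_matrix();print(s["clock"],s["position"],s["joints"].round(2),"tool y yaw",np.degrees(np.arctan2(M[1,1],M[0,1])))
cv2.imwrite("pics/w1.png",im[:,:,::-1])
E
```

```text
2.225 [0.55045599 0.16186412 0.29825143] [ 0.15  0.4  -0.74  1.55  0.27  1.3   0.37] tool y yaw 57.00209262886846
```

View pics/w1.png

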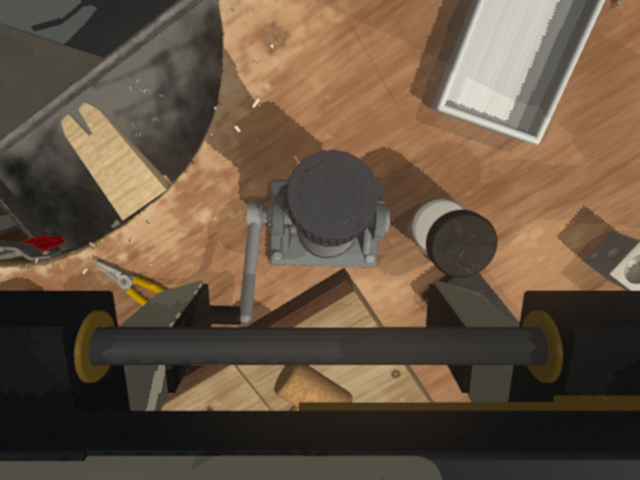

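```bash
python3 - <<'E'
from h import *
f=np.load("w1.npz");W=cloud("wrist",f["d"],dict(position=f["p"],ee_rot=f["r"]));h=W[...,2];d=f["d"]
v,u=np.mgrid[:480,:640]
box=(u>280)&(u<385)&(v>145)&(v<290)&(d>0)
# cap top plane: RANSAC-ish from central disc
core=box&(np.hypot(u-333,v-192)<32);P=W[core];c=P.mean(0);n=np.linalg.svd(P-c,full_matrices=False)[2][2];n*=np.sign(n[2])
on=box&(np.abs((W-c)@n)<.003)&(h>.15);P=W[on]
# center by min enclosing circle in plane
e1=np.cross(n,[0,0,1]);e1/=np.linalg.norm(e1);e2=np.cross(n,e1)
q=np.stack([(P-c)@e1,(P-c)@e2],-1).astype(np.float32)
(cc,rad)=cv2.minEnclosingCircle(q);C=c+cc[0]*e1+cc[1]*e2
print("cap top",C.round(4),"rad",rad,"n",n.round(3),"tilt",np.degrees(np.arccos(n[2])),"yaw(n)-90",np.degrees(np.arctan2(n[1],n[0]))-90)
# cheek tops
for lo,hi in ((265,292),(370,392)):
    m=(u>lo)&(u<hi)&(v>175)&(v<275)&(d>0)&(h>.125)&(h<.15);print("cheek",W[m].mean(0).round(4),m.sum(), W[m].min(0).round(3),W[m].max(0).round(3))
# crank arm axis end & base edge
m=(u>240)&(u<262)&(v>215)&(v<322)&(d>0)&(h>.1);P=W[m];print("arm",np.round(cv2.fitLine(P[:,:2].astype(np.float32),2,0,.01,.01).ravel(),3),P[:,2].min(),P[:,2].max())
m=(u>265)&(u<390)&(v>250)&(v<280)&(d>0)&(h>.006)&(h<.014);P=W[m]
r=cv2.minAreaRect(P[:,:2].astype(np.float32));print("base",r,m.sum(),P[:,2].mean())
# bead corner of tray
m=(f["im"].min(-1)>120)&(u>430)&(v<150)&(h>.024)&(h<.036);r=cv2.minAreaRect(W[m][:,:2].astype(np.float32));print("tray",r,m.sum())
yaw=np.arctan2(n[1],n[0])-np.pi/2
E
```

```text
cap top [0.5308 0.1864 0.1875] rad 0.03104928880929947 n [-0.35   0.244  0.904] tilt 25.258151845275968 yaw(n)-90 55.120364870451965
cheek [0.5307 0.136  0.1351] 696 [0.517 0.124 0.125] [0.547 0.148 0.143]
cheek [0.5789 0.2034 0.1365] 534 [0.565 0.19  0.125] [0.594 0.215 0.143]
arm [ 0.824 -0.567  0.549  0.1  ] 0.13016479831631117 0.18534312398406907
base ((0.6242740154266357, 0.12200433760881424), (0.12303438782691956, 0.03646869957447052), 56.58100891113281) 1389 0.009722682088937498
tray ((0.5413142442703247, 0.3990725874900818), (0.114201620221138, 0.13948050141334534), 38.95661163330078) 2360
```

Call:
{"fn": "apply_moves", "kwargs": {
  "commands": [
    [100,-0.253,0.355,-0.3,-0.3],
    [100,0,0,-0.7,-0.3],
    [100,0,0,-0.7,-0.325],
    [100,0,0,-0.64,0],
    [100,0,0,0,0]
  ],
  "newtons": 30
}}

```text
clock: 2.9
position: [0.5346, 0.178, 0.156]
ee_rot: [-1.565, -2.721, 0.008]
force: [-0.5, 0.2, 0.2]
width: 0.999
gripper_force: 0.0
```

Call:
{"fn": "apply_moves", "kwargs": {
  "commands": [
    [100,0,0.07,0.03,0],
    [100,0,0,0,0]
  ]
}}

```text
clock: 3.15
position: [0.5371, 0.1858, 0.1623]
ee_rot: [1.563, 2.723, 0.004]
force: [0.6, 0.4, -0.5]
width: 0.996
gripper_force: 0.0
```

Call:
{"fn": "apply_moves", "kwargs": {
  "commands": [
    [100,0,0,0,0],
    [100,0,0,0,0]
  ]
}}

```text
clock: 3.4
position: [0.5363, 0.1849, 0.1607]
ee_rot: [1.564, 2.724, 0.001]
force: [-0.2, 0.1, 0.6]
width: 0.999
gripper_force: 0.0
```

Now correct slightly and close.

Call:
{"fn": "apply_moves", "kwargs": {
  "commands": [
    [100,-0.015,-0.025,-0.04,0],
    [0,0,0,0,0],
    [0,0,0,0,0],
    [0,0,0,0,0],
    [0,0,0,0,0]
  ]
}}

```text
clock: 4.03
position: [0.5354, 0.1837, 0.1579]
ee_rot: [1.564, 2.724, 0.001]
force: [1.2, 0.9, -0.1]
width: 0.697
gripper_force: 29.9
```

Call:
{"fn": "apply_moves", "kwargs": {
  "commands": [
    [0,-0.003,0.002,0.007,0.29],
    [0,-0.003,0.002,0.007,0.29],
    [0,-0.003,0.002,0.007,0.29],
    [0,-0.003,0.002,0.007,0.29],
    [0,-0.003,0.002,0.007,0.29],
    [0,-0.003,0.002,0.007,0.29],
    [0,0,0,0,0]
  ]
}}

```text
clock: 4.9
position: [0.5349, 0.1814, 0.161]
ee_rot: [0.271, 3.129, -0.006]
force: [-0.3, -7.9, 11.7]
width: 0.68
gripper_force: 30.0
```

```bash
cat > capang.py <<'E'
from h import *
import sys
s=observe();im,d=imaging.get_image("wrist");np.savez("w.npz",im=im,d=d,p=s["position"],r=s["ee_rot"])
M=R.from_rotvec(s["ee_rot"]).as_matrix();print(s["clock"],s["position"].round(4),"yaw",np.degrees(np.arctan2(M[1,1],M[0,1])).round(1),s["force"].round(1),s["ft_torque"].round(2),s["width"])
if len(sys.argv)>1: cv2.imwrite("pics/"+sys.argv[1],im[:,:,::-1])
E
python3 capang.py w2.png
```

```text
4.9 [0.5349 0.1814 0.161 ] yaw 80.1 [-0.3 -7.9 11.7] [-2.17  0.08 -0.2 ] 0.6800026736388912
```

View pics/w2.png

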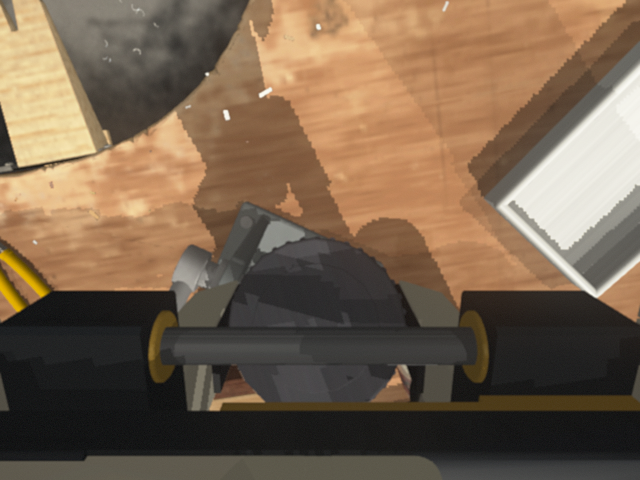

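```bash
cat > rise.py <<'E'
from h import *
s=observe();im,d=imaging.get_image("wrist");W=cloud("wrist",d,s)
n=np.array([-.3465,.238,.906]);n/=np.linalg.norm(n);C=np.array([.5308,.1864,.1875])
m=(d>0)&(np.hypot(*np.moveaxis((W-C-n*((W-C)@n)[...,None]),-1,0)[:2])<.022)&(W[...,2]<.225)&(((W-C)@n)>-.01)
P=W[m];t=np.median((P-C)@n);P=P[abs((P-C)@n-t)<.006];k=np.linalg.svd(P-P.mean(0),full_matrices=False)[2][2];k*=np.sign(k[2])
M=R.from_rotvec(s["ee_rot"]).as_matrix()
print(s["clock"],"pos",s["position"].round(4),"yaw",np.degrees(np.arctan2(M[1,1],M[0,1])).round(1),"F",s["force"].round(1),"w",round(s["width"],3),"rise mm",round(t*1000,2),"tilt",np.degrees(np.arccos(k[2])).round(1),len(P))
E
python3 rise.py
```

```text
4.95 pos [0.535  0.1814 0.161 ] yaw 80.0 F [ 0.3 -8.6 10.8] w 0.679 rise mm 6.37 tilt 21.5 10078
```

Call:
{"fn": "apply_moves", "kwargs": {
  "commands": [
    [100,0,0,0,0],
    [100,0,0,0,0],
    [100,-0.01,0.04,0,-0.29],
    [100,0,0,0,-0.29],
    [100,0,0,0,-0.29],
    [100,0,0,0,-0.29],
    [100,0,0,0,-0.29],
    [100,0,0,0,-0.29],
    [100,0,0,0,0]
  ]
}}

```text
clock: 6.12
position: [0.5332, 0.187, 0.1602]
ee_rot: [-1.562, -2.726, 0.0]
force: [0.1, 0.8, 0.6]
width: 1.003
gripper_force: 0.0
```

```bash
python3 rise.py
```

```text
6.125 pos [0.5332 0.187  0.1602] yaw 30.4 F [0.1 0.8 0.6] w 1.003 rise mm 3.85 tilt 23.3 8733
```

Call:
{"fn": "apply_moves", "kwargs": {
  "commands": [
    [100,0.015,-0.045,0.01,0],
    [0,0,0,0,0],
    [0,0,0,0,0],
    [0,0,0,0,0],
    [0,-0.003,0.002,0.007,0.29],
    [0,-0.003,0.002,0.007,0.29],
    [0,-0.003,0.002,0.007,0.29],
    [0,-0.003,0.002,0.007,0.29],
    [0,-0.003,0.002,0.007,0.29],
    [0,-0.003,0.002,0.007,0.29],
    [0,0,0,0,0]
  ]
}}

```text
clock: 7.55
position: [0.5329, 0.1807, 0.1632]
ee_rot: [-0.271, -3.129, 0.009]
force: [-2.6, -9.8, 8.8]
width: 0.681
gripper_force: 30.0
```

Call:
{"fn": "apply_moves", "kwargs": {
  "commands": [
    [100,0,0,0,0],
    [100,0,0,0,0],
    [100,0,0,0,-0.29],
    [100,0,0,0,-0.29],
    [100,0,0,0,-0.29],
    [100,0,0,0,-0.29],
    [100,0,0,0,-0.29],
    [100,0,0,0,-0.29],
    [100,0,0,0,0]
  ]
}}

```text
clock: 8.68
position: [0.5332, 0.1852, 0.1635]
ee_rot: [1.562, 2.726, 0.001]
force: [0.6, -0.3, 0.6]
width: 1.002
gripper_force: 0.0
```

```bash
python3 rise.py
```

```text
8.675 pos [0.5332 0.1852 0.1635] yaw 30.4 F [ 0.6 -0.3  0.6] w 1.002 rise mm 6.35 tilt 18.9 8971
```

Call:
{"fn": "apply_moves", "kwargs": {
  "commands": [
    [0,0,-0.008,0,0],
    [0,0,0,0,0],
    [0,0,0,0,0],
    [0,-0.003,0.002,0.007,0.29],
    [0,-0.003,0.002,0.007,0.29],
    [0,-0.003,0.002,0.007,0.29],
    [0,-0.003,0.002,0.007,0.29],
    [0,-0.003,0.002,0.007,0.29],
    [0,-0.003,0.002,0.007,0.29],
    [0,0,0,0,0]
  ]
}}

```text
clock: 9.98
position: [0.5323, 0.1824, 0.1667]
ee_rot: [0.269, 3.13, -0.006]
force: [-4.0, -8.6, 14.6]
width: 0.684
gripper_force: 30.0
```

Call:
{"fn": "apply_moves", "kwargs": {
  "commands": [
    [100,0,0,0,0],
    [100,0,0,0,0],
    [100,0,0,0,-0.29],
    [100,0,0,0,-0.29],
    [100,0,0,0,-0.29],
    [100,0,0,0,-0.29],
    [100,0,0,0,-0.29],
    [100,0,0,0,-0.29],
    [100,0,0,0,0]
  ]
}}

```text
clock: 11.1
position: [0.5321, 0.1853, 0.1659]
ee_rot: [1.562, 2.726, 0.0]
force: [0.5, -0.3, 0.6]
width: 0.998
gripper_force: 0.0
```

```bash
python3 rise.py
```

```text
11.1 pos [0.5321 0.1853 0.1659] yaw 30.4 F [ 0.5 -0.3  0.6] w 0.998 rise mm 11.51 tilt 17.0 7198
```

Call:
{"fn": "apply_moves", "kwargs": {
  "commands": [
    [0,0,0,0.01,0],
    [0,0,0,0,0],
    [0,0,0,0,0],
    [0,-0.003,0.002,0.007,0.29],
    [0,-0.003,0.002,0.007,0.29],
    [0,-0.003,0.002,0.007,0.29],
    [0,0,0,0,0],
    [0,-0.03,0.02,0.08,0],
    [0,-0.03,0.02,0.08,0],
    [0,0,0,0,0]
  ]
}}

```text
clock: 12.4
position: [0.5284, 0.1858, 0.1771]
ee_rot: [0.941, 2.997, -0.003]
force: [1.3, -5.4, -2.0]
width: 0.701
gripper_force: 31.4
```

```bash
python3 rise.py
```

```text
12.4 pos [0.5284 0.1858 0.1771] yaw 55.1 F [ 1.3 -5.4 -2. ] w 0.701 rise mm 23.32 tilt 16.3 7530
```

Call:
{"fn": "apply_moves", "kwargs": {
  "commands": [
    [0,-0.12,0.08,0.32,0],
    [0,-0.12,0.08,0.32,0],
    [0,-0.12,0.08,0.32,0],
    [0,-0.5,0.35,0,0],
    [0,-0.6,0.45,-0.2,0],
    [0,-0.6,0.45,-0.5,0],
    [0,-0.6,0.45,-0.7,0],
    [0,-0.13,0.12,-0.8,0],
    [0,0,0,-0.8,0],
    [0,0,0,-0.2,0],
    [0,0,0,0,0]
  ]
}}

```text
clock: 13.82
position: [0.3607, 0.3116, 0.0437]
ee_rot: [0.939, 2.998, 0.0]
force: [0.8, 0.6, -0.4]
width: 0.694
gripper_force: 30.2
```

Call:
{"fn": "apply_moves", "kwargs": {
  "commands": [
    [0,0,0,-0.2,0],
    [0,0,0,-0.15,0],
    [0,0,0,-0.12,0],
    [0,0,0,-0.1,0],
    [0,0,0,-0.05,0],
    [0,0,0,0,0]
  ]
}}

```text
clock: 14.58
position: [0.3605, 0.3112, 0.0056]
ee_rot: [-0.939, -2.998, 0.0]
force: [-0.6, 0.1, -0.9]
width: 0.7
gripper_force: 30.2
```

```bash
python3 capang.py w3.png
```

```text
14.575 [0.3605 0.3112 0.0056] yaw 55.2 [-0.6  0.1 -0.9] [ 0.06 -0.15  0.01] 0.6997646186404274
```

View pics/w3.png

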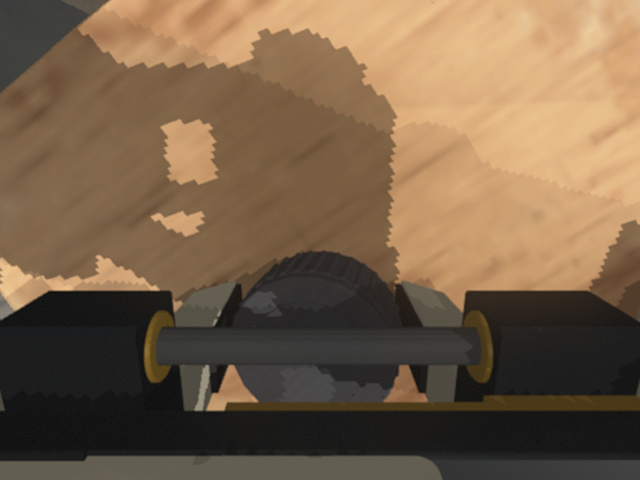

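Call:
{"fn": "apply_moves", "kwargs": {
  "commands": [
    [100,0,0,0,0],
    [100,0,0,0,0],
    [100,0,0,0,0],
    [100,0,0,0.5,0],
    [100,0,0,0.8,0],
    [100,0,0,0.8,-0.35],
    [60,0.3,0.4,0,-0.35],
    [60,0.3,0.4,0,-0.35],
    [60,0.3,0.4,0,-0.35],
    [60,0.3,0.4,0,-0.35],
    [60,0.3,0.4,0,-0.35],
    [60,0.3,0.4,0,-0.35]
  ]
}}

```text
clock: 16.12
position: [0.4691, 0.4558, 0.1317]
ee_rot: [2.497, 1.906, -0.0]
force: [0.7, -0.4, -0.7]
width: 0.6
gripper_force: 0.0
```

Call:
{"fn": "apply_moves", "kwargs": {
  "commands": [
    [60,0.13,0.35,0,-0.35],
    [60,0,0,0,-0.35],
    [60,0,0,0,-0.35],
    [60,0,0,0,-0.2],
    [60,0,0,0,0],
    [60,0,0,0,0]
  ]
}}

```text
clock: 16.88
position: [0.4763, 0.4761, 0.1317]
ee_rot: [2.958, 1.058, -0.0]
force: [-0.2, -1.1, 0.6]
width: 0.599
gripper_force: 0.0
```

```bash
python3 capang.py w4.png; python3 - <<'E'
from h import *
f=np.load("w.npz");W=cloud("wrist",f["d"],dict(position=f["p"],ee_rot=f["r"]));h=W[...,2]
m=(f["im"].min(-1)>110)&(h>.024)&(h<.036)&(np.hypot(W[...,0]-.529,W[...,1]-.411)<.13)
print(m.sum(),cv2.minAreaRect(W[m][:,:2].astype(np.float32)))
im,d=imaging.get_image("top");W=cloud("top",d);m=(d>0)&(W[...,2]>.02)&(W[...,2]<.04)&(np.hypot(W[...,0]-.36,W[...,1]-.31)<.05)
print("cap",m.sum(),cv2.minEnclosingCircle(W[m][:,:2].astype(np.float32)) if m.sum() else 0,np.median(W[m],0))
E
```

```text
16.875 [0.4763 0.4761 0.1317] yaw -50.7 [-0.2 -1.1  0.6] [-0.05 -0.05  0.01] 0.5992966048808078
6545 ((0.5307862162590027, 0.41256073117256165), (0.11357276141643524, 0.17416730523109436), 39.096397399902344)
cap 438 ((0.36643484234809875, 0.30664223432540894), 0.03173503652215004) [0.36663725 0.30568905 0.028166  ]
```

Call:
{"fn": "apply_moves", "kwargs": {
  "commands": [
    [60,0.03,0.02,-0.7,0],
    [60,0,0,-0.7,0],
    [60,0,0,-0.5,0],
    [60,0,0,-0.11,0],
    [60,0,0,0,0],
    [0,0,0,0,0],
    [0,0,0,0,0],
    [0,0,0,0,0],
    [0,0,0,0,0]
  ]
}}

```text
clock: 18.1
position: [0.4783, 0.4775, 0.0115]
ee_rot: [-2.959, -1.054, -0.001]
force: [-0.1, 1.2, 0.3]
width: 0.216
gripper_force: 0.0
```

Call:
{"fn": "apply_moves", "kwargs": {
  "commands": [
    [50,0,0,0,0],
    [50,0,0,0,0],
    [50,0,0,0.6,0.2],
    [50,0.2,-0.06,0.4,0.36],
    [50,0.2,-0.06,0,0.36],
    [50,0.2,-0.06,0,0.36],
    [50,0.2,-0.06,0,0.36],
    [50,0.2,-0.06,0,0.36],
    [50,0.2,-0.06,0,0.36],
    [50,0.2,-0.06,0,0.36],
    [50,0.167,-0.1,0,0.36],
    [50,0,0,0,0.06]
  ]
}}

```text
clock: 19.6
position: [0.5734, 0.4449, 0.0707]
ee_rot: [1.351, 2.836, -0.001]
force: [0.4, 1.0, -0.1]
width: 0.504
gripper_force: 0.0
```

Call:
{"fn": "apply_moves", "kwargs": {
  "commands": [
    [50,0,0,-0.3,0],
    [50,0,0,-0.4,0],
    [50,0,0,-0.31,0],
    [50,0,0,0,0],
    [0,0,0,0,0],
    [0,0,0,0,0],
    [0,0,0,0,0],
    [0,0,0,0,0],
    [0,0,0,0,0]
  ]
}}

```text
clock: 20.72
position: [0.5723, 0.4462, 0.0109]
ee_rot: [1.349, 2.837, 0.0]
force: [-0.0, -0.9, 2.7]
width: 0.074
gripper_force: 30.0
```

Call:
{"fn": "apply_moves", "kwargs": {
  "commands": [
    [0,-0.1,-0.2,0,0.05],
    [0,-0.15,-0.35,0,0.07],
    [0,-0.15,-0.35,0,0.07],
    [0,-0.15,-0.35,0,0.07],
    [0,-0.15,-0.35,0,0.07],
    [0,-0.15,-0.35,0,0.07],
    [0,-0.15,-0.35,0,0.07],
    [0,-0.135,-0.325,0,0.06],
    [0,-0.1,-0.25,0,0.04],
    [0,0,0,0,0],
    [0,0,0,0,0]
  ]
}}

```text
clock: 22.1
position: [0.4975, 0.2712, 0.0107]
ee_rot: [0.933, 3.0, -0.006]
force: [-2.4, -6.6, 11.3]
width: 0.078
gripper_force: 30.0
```

```bash
cat > tray.py <<'E'
from h import *
s=observe();im,d=imaging.get_image("top");W=cloud("top",d);h=W[...,2]
O=np.array([.5552,.1696]);ex=np.array([.566,.824]);ey=np.array([-.824,.566])
m=(im.min(-1)>100)&(h>.02)&(h<.038)&(np.hypot(W[...,0]-.468,W[...,1]-.23)<.115)&(W[...,0]<.56)
r=cv2.minAreaRect(W[m][:,:2].astype(np.float32));c=np.array(r[0])-O
print(s["clock"],s["position"],s["force"],m.sum(),r,"stand xy",c@ex,c@ey)
m=(d>0)&(h>.02)&(h<.04)&(np.hypot(W[...,0]-.366,W[...,1]-.306)<.045)&(im.max(-1)<90)
print("cap",m.sum(),cv2.minEnclosingCircle(W[m][:,:2].astype(np.float32)))
cv2.imwrite("t.png",cv2.resize(im[190:340,140:340,::-1],None,fx=3,fy=3))
E
python3 tray.py
```

```text
22.1 [0.49752828 0.2712434  0.0107358 ] [-2.42202717 -6.64871334 11.28053986] 76 ((0.4687280058860779, 0.27026864886283875), (0.09102518111467361, 0.1810431033372879), 89.54952239990234) stand xy 0.034007817994499194 0.12823137840623858
cap 322 ((0.34738537669181824, 0.28423482179641724), 0.03095923736691475)
```

View t.png

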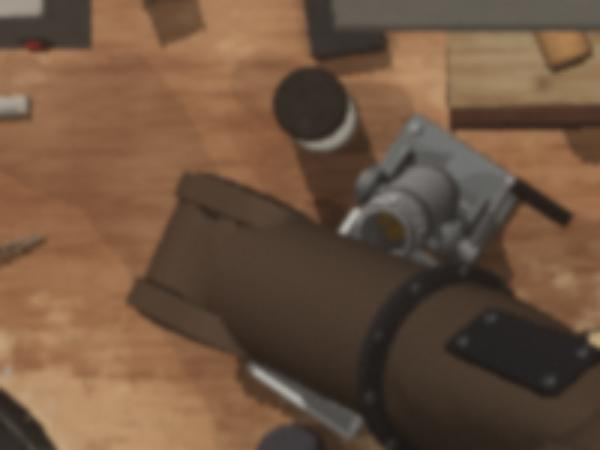

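Call:
{"fn": "apply_moves", "kwargs": {
  "commands": [
    [60,0,0,0,0],
    [60,0,0,0,0],
    [60,0,0,0.4,0],
    [60,0,0,0.8,0],
    [60,0,0,0.9,0],
    [60,0,0,0.9,-0.3],
    [60,0,-0.2,0.9,-0.36],
    [60,0.1,-0.5,0.2,-0.36],
    [60,0.2,-0.6,0,-0.36],
    [60,0.2,-0.6,0,-0.36],
    [60,0.2,-0.6,0,-0.36],
    [60,0.2,-0.6,0,-0.36]
  ]
}}

```text
clock: 23.65
position: [0.5523, 0.0866, 0.2564]
ee_rot: [2.497, 1.906, 0.0]
force: [0.0, 0.7, 0.5]
width: 0.601
gripper_force: 0.0
```

Call:
{"fn": "apply_moves", "kwargs": {
  "commands": [
    [60,0.08,-0.47,0,-0.36],
    [60,0,0,0,-0.33],
    [60,0,0,0,0],
    [60,0,0,0,0]
  ]
}}

```text
clock: 24.15
position: [0.5568, 0.0602, 0.2565]
ee_rot: [-2.78, -1.463, 0.0]
force: [0.3, -0.1, -0.8]
width: 0.602
gripper_force: 0.0
```

```bash
python3 tray.py; python3 - <<'E'
from h import *
s=observe();M=R.from_rotvec(s["ee_rot"]).as_matrix();print(s["joints"].round(2),"yaw",np.degrees(np.arctan2(M[1,1],M[0,1])))
im,d=imaging.get_image("wrist");W=cloud("wrist",d,s);h=W[...,2]
m=(d>0)&(im.max(-1)<80)&(h>.165)&(h<.2)&(np.hypot(W[...,0]-.557,W[...,1]-.057)<.05)
print(m.sum()); 
if m.sum(): print(cv2.minAreaRect(W[m][:,:2].astype(np.float32)),h[m].max())
a=cv2.imread("t.png");b=cv2.resize(im[:,:,::-1],(600,450));cv2.imwrite("pics/c2.png",cv2.resize(np.hstack([a[:,60:460],b[:,:400]]),(800,450)))
E
```

```text
24.15 [0.55677316 0.06017289 0.25649879] [ 0.29267228 -0.09708524 -0.79499518] 405 ((0.4641597867012024, 0.22836293280124664), (0.11438723653554916, 0.1688007116317749), 55.25052261352539) stand xy -0.0031081040988922243 0.10827695572371485
cap 321 ((0.3479188084602356, 0.28572189807891846), 0.030893772840499878)
[ 0.14  0.35 -0.46  1.66  0.17  1.17 -0.96] yaw -34.50907770079406
1883
((0.555009663105011, 0.058753304183483124), (0.0536278635263443, 0.012886188924312592), 55.08340072631836) 0.19114173773524074
```

View pics/c2.png

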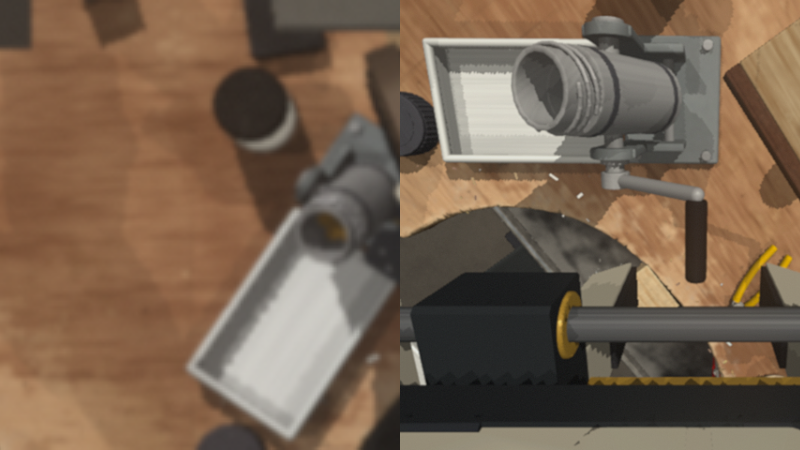

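Call:
{"fn": "apply_moves", "kwargs": {
  "commands": [
    [60,-0.03,-0.023,-0.5,0],
    [60,0,0,-0.6,0],
    [60,0,0,-0.425,0],
    [60,0,0,0,0],
    [0,0,0,0,0],
    [0,0,0,0,0],
    [0,0,0,0,0],
    [0,0,0,0,0],
    [0,0,0,0,0]
  ],
  "newtons": 15
}}

```text
clock: 25.38
position: [0.5543, 0.0588, 0.1651]
ee_rot: [-2.782, -1.457, 0.001]
force: [-3.8, 3.3, 2.2]
width: 0.145
gripper_force: 15.0
```

Call:
{"fn": "apply_moves", "kwargs": {
  "commands": [
    [0,-0.144,0.099,0.175,0],
    [0,-0.166,0.114,0.142,0],
    [0,-0.184,0.126,0.105,0],
    [0,-0.196,0.135,0.063,0],
    [0,-0.203,0.14,0.022,0],
    [0,-0.203,0.14,-0.022,0],
    [0,-0.196,0.135,-0.063,0],
    [0,-0.184,0.126,-0.105,0],
    [0,-0.166,0.114,-0.142,0],
    [0,-0.144,0.099,-0.175,0],
    [0,-0.03,0.02,-0.05,0],
    [0,0,0,0,0]
  ]
}}

```text
clock: 26.88
position: [0.4497, 0.1323, 0.1642]
ee_rot: [2.781, 1.453, 0.011]
force: [9.9, -5.2, 3.8]
width: 0.143
gripper_force: 15.0
```

```bash
cat > rods.py <<'E'
from h import *
s=observe();print(s["clock"],s["position"].round(4),s["force"].round(1),s["width"])
im,d=imaging.get_image("wrist");a=cv2.resize(im[:,:,::-1],(533,400))
im,d=imaging.get_image("scene");b=cv2.resize(im[260:460,220:400,::-1],(266,296))
cv2.imwrite("pics/rods.png",np.hstack([a,np.pad(b,((0,104),(0,0),(0,0)))]))
E
python3 rods.py
```

```text
26.875 [0.4497 0.1323 0.1642] [ 9.9 -5.2  3.8] 0.1425730389376739
```

View pics/rods.png

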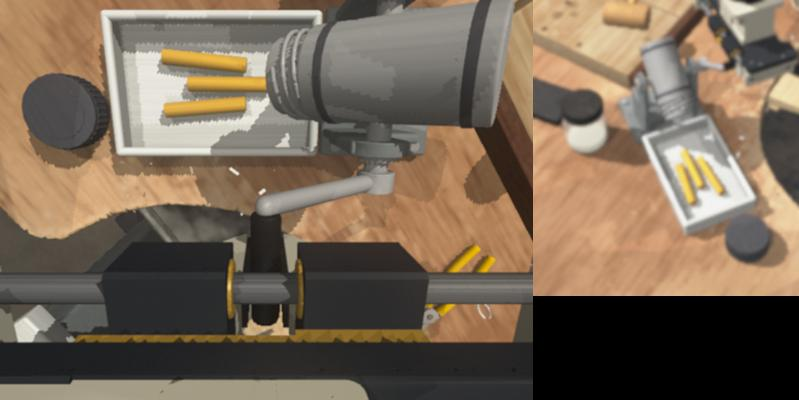

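Call:
{"fn": "apply_moves", "kwargs": {
  "commands": [
    [0,-0.05,0.035,-0.07,0],
    [0,0,0,0,0],
    [0,0,0,0,0]
  ]
}}

```text
clock: 27.35
position: [0.4501, 0.133, 0.1609]
ee_rot: [2.781, 1.448, 0.018]
force: [20.2, -11.4, 6.0]
width: 0.146
gripper_force: 15.0
```

Call:
{"fn": "apply_moves", "kwargs": {
  "commands": [
    [0,0.08,-0.055,0.12,0],
    [0,0.144,-0.099,0.175,0],
    [0,0.166,-0.114,0.142,0],
    [0,0.184,-0.126,0.105,0],
    [0,0.196,-0.135,0.063,0],
    [0,0.203,-0.14,0.022,0],
    [0,0.203,-0.14,-0.022,0],
    [0,0.196,-0.135,-0.063,0],
    [0,0.184,-0.126,-0.105,0],
    [0,0.166,-0.114,-0.142,0],
    [0,0.144,-0.099,-0.175,0]
  ]
}}

```text
clock: 28.72
position: [0.554, 0.0584, 0.1657]
ee_rot: [-2.782, -1.457, 0.003]
force: [-7.2, 1.7, 3.7]
width: 0.153
gripper_force: 15.0
```

Call:
{"fn": "apply_moves", "kwargs": {
  "commands": [
    [0,0.05,-0.035,-0.06,0],
    [0,0.03,-0.02,-0.04,0],
    [0,0,0,0,0]
  ]
}}

```text
clock: 29.1
position: [0.5567, 0.0574, 0.1596]
ee_rot: [-2.778, -1.459, 0.007]
force: [-13.3, 8.0, 6.2]
width: 0.148
gripper_force: 15.0
```

Call:
{"fn": "apply_moves", "kwargs": {
  "commands": [
    [50,0,0,0,0],
    [60,0,0,0,0],
    [60,0,0,0.6,0],
    [100,0,0,0.9,0],
    [100,-0.2,0.3,0.15,0.3],
    [100,-0.5,0.5,0,0.36],
    [100,-0.5,0.5,0,0.36],
    [100,-0.5,0.5,0,0.36],
    [100,-0.5,0.5,0,0.36],
    [100,-0.5,0.5,0,0.36],
    [100,-0.5,0.5,0,0.36],
    [100,-0.28,0.5,0,0.36]
  ]
}}

```text
clock: 30.6
position: [0.3504, 0.2836, 0.259]
ee_rot: [1.167, 2.915, 0.001]
force: [1.2, 0.5, -0.0]
width: 0.999
gripper_force: 0.0
```

Call:
{"fn": "apply_moves", "kwargs": {
  "commands": [
    [100,-0.3,0.3,-0.5,0.33],
    [100,-0.1,0.2,-0.7,0],
    [100,0,0,-0.7,0],
    [100,0,0,-0.6,0],
    [100,0,0,0,0]
  ]
}}

```text
clock: 31.22
position: [0.3267, 0.3116, 0.1068]
ee_rot: [-0.931, -2.999, 0.005]
force: [0.2, 0.1, 0.7]
width: 0.998
gripper_force: 0.0
```

```bash
python3 - <<'E'
from h import *
s=observe();M=R.from_rotvec(s["ee_rot"]).as_matrix();print(s["clock"],s["position"],"yaw",np.degrees(np.arctan2(M[1,1],M[0,1])))
im,d=imaging.get_image("wrist");W=cloud("wrist",d,s);h=W[...,2]
m=(d>0)&(h>.02)&(h<.04)&(np.hypot(W[...,0]-.348,W[...,1]-.286)<.045)&(im.max(-1)<110)
print("cap",m.sum(),cv2.minEnclosingCircle(W[m][:,:2].astype(np.float32)),np.median(W[m],0))
im,d=imaging.get_image("scene");W=cloud("scene",d);h=W[...,2]
O=np.array([.5552,.1696]);ex=np.array([.566,.824]);ey=np.array([-.824,.566])
X=(W[...,:2]-O)@ex;Y=(W[...,:2]-O)@ey
m=(d>0)&(abs(X)<.028)&(Y>-.01)&(Y<.07)&(h>.15)&(h<.21)
print("neck top",m.sum(),Y[m].min(),Y[m].max(),h[m].max(), "expected rim z",.125+.064*.906+.024*.42)
i=im.astype(int);r=(d>0)&(i[...,0]-i[...,2]>70)&(abs(X)<.06)&(Y>.02)&(Y<.2)&(h<.04)
print("brass",r.sum(),X[r].min(),X[r].max(),Y[r].min(),Y[r].max(),np.median(h[r]))
E
```

```text
31.225 [0.32667739 0.31163865 0.10678616] yaw 55.49547439786757
cap 6647 ((0.3468969762325287, 0.2862547039985657), 0.03217817470431328) [0.34266141 0.28988317 0.02807839]
neck top 400 -0.008006025207008074 0.04981064030967628 0.19386550428501026 expected rim z 0.193064
brass 416 -0.028594268376956923 0.05997880454136295 0.05367316601677408 0.19960364198709968 0.0022772145469459604
```

Call:
{"fn": "apply_moves", "kwargs": {
  "commands": [
    [100,0.338,-0.42,-0.3,0],
    [100,0,0,-0.6,0],
    [100,0,0,-0.6,0],
    [100,0,0,-0.2,0],
    [100,0,0,0,0]
  ],
  "newtons": 25
}}

```text
clock: 31.95
position: [0.348, 0.2882, 0.0069]
ee_rot: [0.932, 2.999, 0.001]
force: [0.1, -0.5, -0.0]
width: 1.004
gripper_force: 0.0
```

Call:
{"fn": "apply_moves", "kwargs": {
  "commands": [
    [100,-0.01,-0.02,-0.04,0],
    [0,0,0,0,0],
    [0,0,0,0,0],
    [0,0,0,0,0],
    [0,0,0,0.4,0],
    [0,0,0,0.7,0],
    [0,0.3,-0.15,0.9,0],
    [0,0.5,-0.25,0.9,0],
    [0,0.7,-0.4,0.75,0],
    [0,0.7,-0.4,0,0],
    [0,0.6,-0.35,0,0],
    [0,0.3,-0.19,0,0]
  ],
  "newtons": 20
}}

```text
clock: 33.45
position: [0.5315, 0.1817, 0.2188]
ee_rot: [-0.936, -2.999, 0.001]
force: [-1.4, 0.7, -0.2]
width: 0.67
gripper_force: 20.0
```

Call:
{"fn": "apply_moves", "kwargs": {
  "commands": [
    [0,0,0,0,0],
    [0,0,0,0,0]
  ]
}}

```text
clock: 33.7
position: [0.5285, 0.185, 0.2193]
ee_rot: [-0.928, -3.0, -0.0]
force: [0.3, 0.4, -0.3]
width: 0.671
gripper_force: 20.0
```

```bash
cat > tilt.py <<'E'
from h import *
s=observe();im,d=imaging.get_image("wrist");M=R.from_rotvec(s["ee_rot"]).as_matrix();W=cloud("wrist",d,s)
v,u=np.mgrid[:480,:640]
g=s["position"]-.0188*M[:,2]
m=(u>265)&(u<370)&(v>262)&(v<322)&(d>0);P=W[m]
# top surface = plane fit, iterated
q=np.ones(len(P),bool)
for k in range(8):
    c=P[q].mean(0);n=np.linalg.svd(P[q]-c,full_matrices=False)[2][2];n*=np.sign(n[2]);e=(P-c)@n;q=abs(e)<max(.0015,.006*.6**k)
ey=np.array([-.824,.566,0])
print(s["clock"],s["position"].round(4),"yaw",np.degrees(np.arctan2(M[1,1],M[0,1])).round(1),"F",s["force"].round(1),"w",round(s["width"],3))
print("n",n.round(3),"lean toward +Y deg",np.degrees(np.arctan2(n@ey,n[2])).round(1),"top above grasp",((c-g)@n).round(4),q.sum())
C=np.array([.5308,.1864,.1875]);nb=np.array([-.3465,.238,.906])
print("top rise over home mm",(((P[q]-C)@nb).mean()*1000).round(1))
E
python3 tilt.py
```

```text
33.7 [0.5285 0.185  0.2193] yaw 55.6 F [ 0.3  0.4 -0.3] w 0.671
n [-0.044  0.009  0.999] lean toward +Y deg 2.4 top above grasp -0.0003 5946
top rise over home mm 50.8
```

Call:
{"fn": "apply_moves", "kwargs": {
  "commands": [
    [0,0.098,-0.018,0,0],
    [0,0,0,-0.12,0],
    [0,0,0,-0.12,0],
    [0,0,0,-0.1,0],
    [0,0,0,0,0],
    [0,0,0,0,0]
  ]
}}

```text
clock: 34.5
position: [0.536, 0.1826, 0.199]
ee_rot: [0.932, 3.0, 0.0]
force: [-0.2, -0.1, -0.8]
width: 0.673
gripper_force: 20.0
```

```bash
python3 tilt.py
```

```text
34.5 [0.536  0.1826 0.199 ] yaw 55.5 F [-0.2 -0.1 -0.8] w 0.673
n [-0.046  0.009  0.999] lean toward +Y deg 2.4 top above grasp -0.0004 5942
top rise over home mm 29.3
```

Call:
{"fn": "apply_moves", "kwargs": {
  "commands": [
    [0,-0.05,0.036,-0.05,0],
    [0,-0.05,0.036,-0.05,0],
    [0,-0.026,0.018,-0.06,0],
    [0,-0.026,0.018,-0.06,0],
    [0,0,0,0,0],
    [0,0,0,0,0]
  ]
}}

```text
clock: 35.3
position: [0.5282, 0.1879, 0.186]
ee_rot: [0.933, 2.997, -0.0]
force: [4.4, -3.3, 0.0]
width: 0.672
gripper_force: 20.0
```

```bash
python3 tilt.py
```

```text
35.3 [0.5282 0.1879 0.186 ] yaw 55.4 F [ 4.4 -3.3  0. ] w 0.672
n [-0.298  0.21   0.931] lean toward +Y deg 21.4 top above grasp -0.0001 5889
top rise over home mm 17.6
```

Call:
{"fn": "apply_moves", "kwargs": {
  "commands": [
    [0,0.02,-0.014,-0.06,0],
    [0,0.02,-0.014,-0.06,0],
    [0,0.01,-0.007,-0.03,0],
    [0,0,0,0,0],
    [0,0,0,0,0]
  ]
}}

```text
clock: 35.98
position: [0.5298, 0.188, 0.177]
ee_rot: [0.931, 3.0, 0.003]
force: [0.7, 2.4, 3.8]
width: 0.672
gripper_force: 20.0
```

```bash
python3 tilt.py
```

```text
35.975 [0.5298 0.188  0.177 ] yaw 55.5 F [0.7 2.4 3.8] w 0.672
n [-0.445  0.306  0.842] lean toward +Y deg 32.7 top above grasp 0.0016 5930
top rise over home mm 8.2
```

Call:
{"fn": "apply_moves", "kwargs": {
  "commands": [
    [0,0.007,-0.01,-0.02,-0.29],
    [0,0.004,-0.004,-0.015,-0.29],
    [0,0.004,-0.003,-0.012,-0.29],
    [0,0,0,0,-0.1],
    [0,0,0,0,0]
  ]
}}

```text
clock: 36.65
position: [0.5324, 0.1887, 0.1756]
ee_rot: [1.623, 2.688, 0.01]
force: [3.7, 4.9, 9.5]
width: 0.677
gripper_force: 20.0
```

```bash
python3 tilt.py
```

```text
36.65 [0.5324 0.1887 0.1756] yaw 27.7 F [3.7 4.9 9.5] w 0.677
n [-0.252  0.471  0.845] lean toward +Y deg 29.3 top above grasp 0.0016 5937
top rise over home mm 5.8
```

Call:
{"fn": "apply_moves", "kwargs": {
  "commands": [
    [100,0,0,0,0],
    [100,0,0,0,0],
    [100,0,0,0,0.34],
    [100,0,-0.05,-0.08,0.34],
    [100,0,0,-0.08,0.34],
    [100,0,0,0,0.34],
    [100,0,0,0,0.34],
    [100,0,0,0,0.3],
    [100,0,0,0,0]
  ]
}}

```text
clock: 37.83
position: [0.5302, 0.1821, 0.1634]
ee_rot: [-0.139, -3.137, 0.001]
force: [-0.3, -0.6, 0.4]
width: 1.0
gripper_force: 0.0
```

```bash
python3 tilt.py; python3 rise.py
```

```text
37.825 [0.5302 0.1821 0.1634] yaw 84.9 F [-0.3 -0.6  0.4] w 1.0
n [-0.378  0.391  0.839] lean toward +Y deg 32.4 top above grasp 0.0127 5567
top rise over home mm 6.7
37.875 pos [0.5303 0.1823 0.1636] yaw 84.8 F [ 0.2 -0.7 -0.1] w 1.001 rise mm 6.58 tilt 31.1 8482
```

Call:
{"fn": "apply_moves", "kwargs": {
  "commands": [
    [0,0.037,0.05,0,0],
    [0,0,0,0,0],
    [0,0,0,0,0],
    [0,0,0,-0.03,0],
    [0,0.003,-0.002,-0.01,-0.34],
    [0,0.003,-0.002,-0.01,-0.34],
    [0,0.003,-0.002,-0.01,-0.34],
    [0,0.003,-0.002,-0.01,-0.34],
    [0,0.003,-0.002,-0.01,-0.34],
    [0,0.003,-0.002,-0.01,-0.34],
    [0,0,0,0,0]
  ],
  "newtons": 30
}}

```text
clock: 39.3
position: [0.5382, 0.1869, 0.1623]
ee_rot: [1.653, 2.664, 0.013]
force: [6.9, -0.2, 12.7]
width: 0.703
gripper_force: 30.0
```

```bash
python3 tilt.py; python3 rise.py
```

```text
39.3 [0.5382 0.1869 0.1623] yaw 26.4 F [ 6.9 -0.2 12.7] w 0.703
n [-0.028  0.485  0.874] lean toward +Y deg 18.8 top above grasp 0.0173 5990
top rise over home mm 7.9
39.35 pos [0.5383 0.1869 0.1622] yaw 26.5 F [ 6.7  0.6 14.1] w 0.7 rise mm 11.47 tilt 26.3 8899
```

Call:
{"fn": "apply_moves", "kwargs": {
  "commands": [
    [100,0,0,0,0],
    [100,0,0,0.03,0],
    [100,0,0,0.03,0.34],
    [100,0,0,0,0.34],
    [100,0,0,0,0.33],
    [100,0,0,0,0]
  ]
}}

```text
clock: 40.15
position: [0.5334, 0.1848, 0.1619]
ee_rot: [-0.933, -2.998, 0.001]
force: [0.6, -0.0, 0.0]
width: 0.996
gripper_force: 0.0
```

```bash
cat > top.py <<'E'
from h import *
s=observe();im,d=imaging.get_image("wrist");W=cloud("wrist",d,s);M=R.from_rotvec(s["ee_rot"]).as_matrix()
print(s["clock"],s["position"].round(4),"yaw",np.degrees(np.arctan2(M[1,1],M[0,1])).round(1),"F",s["force"].round(1))
v,u=np.mgrid[:480,:640];nb=np.array([-.3465,.238,.906]);nb/=np.linalg.norm(nb);ex=np.array([.566,.824,0]);eb=np.cross(nb,ex)
C=np.array([.5308,.1864,.1875])
m=(d>0)&(v<325)&(u>230)&(u<410)&(W[...,2]>.15)&(W[...,2]<.23)&(im.max(-1)<110)
P=W[m];A=np.c_[(P-C)@ex,(P-C)@eb,np.ones(len(P))];z=(P-C)@nb
k=np.hypot(A[:,0],A[:,1])<.03;A,z=A[k],z[k];q=z>np.percentile(z,50)-.004
for i in range(10):
    x=np.linalg.lstsq(A[q],z[q],rcond=None)[0];q=abs(z-A@x)<.0015
print("tilt about axis: x %.1f y %.1f deg, rise %.1f mm"%(*-np.degrees(np.arctan(x[:2])),x[2]*1000),q.sum(),len(q),"span",np.ptp(A[q],axis=0)[:2].round(3),"mid",((A[q].max(0)+A[q].min(0))/2)[:2].round(4))
E
python3 top.py
```

```text
40.15 [0.5334 0.1848 0.1619] yaw 55.4 F [ 0.6 -0.   0. ]
tilt about axis: x 20.0 y -5.4 deg, rise 12.8 mm 7856 10021 span [0.046 0.028] mid [0.0067 0.0143]
```

Call:
{"fn": "apply_moves", "kwargs": {
  "commands": [
    [100,-0.038,0.022,0.09,0],
    [0,0,0,0,0],
    [0,0,0,0,0],
    [0,0,0,0,0],
    [0,0,0,0,0]
  ],
  "newtons": 25
}}

```text
clock: 40.83
position: [0.5332, 0.1895, 0.1696]
ee_rot: [0.929, 2.998, 0.009]
force: [1.9, 5.1, 5.6]
width: 0.712
gripper_force: 25.0
```

```bash
python3 top.py
```

```text
40.825 [0.5332 0.1895 0.1696] yaw 55.6 F [1.9 5.1 5.6]
tilt about axis: x 18.3 y -7.6 deg, rise 12.1 mm 7906 9957 span [0.05  0.028] mid [0.0048 0.0134]
```

Call:
{"fn": "apply_moves", "kwargs": {
  "commands": [
    [0,-0.04,0.027,0.1,0],
    [0,-0.04,0.027,0.1,0],
    [0,-0.04,0.027,0.1,0],
    [0,-0.03,0.02,0.1,0],
    [0,0,0,0,0],
    [0,0,0,0,0]
  ],
  "newtons": 40
}}

```text
clock: 41.62
position: [0.5227, 0.1927, 0.192]
ee_rot: [0.932, 3.0, 0.0]
force: [-0.2, 0.8, 1.2]
width: 0.705
gripper_force: 40.0
```

```bash
python3 tilt.py; python3 rods.py
```

```text
41.625 [0.5227 0.1927 0.192 ] yaw 55.5 F [-0.2  0.8  1.2] w 0.705
n [-0.056  0.402  0.914] lean toward +Y deg 16.7 top above grasp 0.0079 5758
top rise over home mm 35.3
41.675 [0.5228 0.1926 0.192 ] [1.4 1.3 0.2] 0.7058884787050034
```

View pics/rods.png

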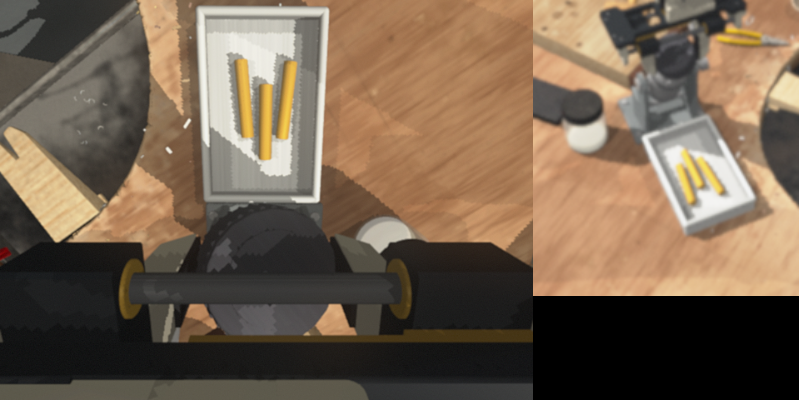

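Call:
{"fn": "apply_moves", "kwargs": {
  "commands": [
    [0,-0.1,0.5,0.05,0],
    [0,0.15,0.8,0,0],
    [0,0.2,0.8,-0.4,0],
    [0,0.145,0.243,-0.8,0],
    [0,0,0,-0.8,0],
    [0,0,0,-0.7,0],
    [0,0,0,-0.3,0],
    [0,0,0,-0.08,0],
    [100,0,0,0,0],
    [100,0,0,0,0],
    [100,0,0,-0.02,0],
    [100,0,0,0,0]
  ],
  "newtons": 25
}}

```text
clock: 43.28
position: [0.5466, 0.3332, 0.0092]
ee_rot: [0.932, 3.0, 0.001]
force: [0.4, -0.9, 0.3]
width: 0.996
gripper_force: 0.0
```

```bash
cat > capbench.py <<'E'
from h import *
s=observe();im,d=imaging.get_image("wrist");W=cloud("wrist",d,s);h=W[...,2]
v,u=np.mgrid[:480,:640];print(s["clock"],s["position"].round(4),s["force"].round(1),s["width"])
m=(d>0)&(v<325)&(u>225)&(u<415)&(h>.015)&(h<.05)&(im.max(-1)<110);P=W[m]
q=abs(P[:,2]-np.median(P[:,2]))<.003;P=P[q];(c,r)=cv2.minEnclosingCircle(P[:,:2].astype(np.float32));A=np.c_[P[:,:2],np.ones(len(P))]
x=np.linalg.lstsq(A,P[:,2],rcond=None)[0];print("top z",np.median(P[:,2]),"slope",x[:2].round(3),"circ",np.round(c,4),r,len(P))
ey=np.array([-.824,.566]);Y=(P[:,:2]-s["position"][:2])@ey;print("front edge Y rel tool",np.percentile(Y,99.5))
E
python3 capbench.py
```

```text
43.275 [0.5466 0.3332 0.0092] [ 0.4 -0.9  0.3] 0.9956693047079345
top z 0.027888947967567825 slope [ 0.046 -0.031] circ [0.5438 0.3283] 0.02993644028902054 7284
front edge Y rel tool 0.023118544579568554
```

```bash
cat >> capbench.py <<'E'
from scipy.optimize import least_squares
vv=v[m][q];ex=np.array([.566,.824]);Q=P[:,:2]-s["position"][:2];Q=np.c_[Q@ex,Q@ey]
b=np.array([[ (lo+.001),Q[(Q[:,0]>=lo)&(Q[:,0]<lo+.002),1].max()] for lo in np.arange(Q[:,0].min()+.006,Q[:,0].max()-.008,.002)])
f=least_squares(lambda c:np.hypot(b[:,0]-c[0],b[:,1]-c[1])-.0305,[0,0],loss="soft_l1",f_scale=.001);print("fit centre X,Y rel tool",f.x.round(4),np.sqrt((f.fun**2).mean()).round(4),Q[:,0].min().round(4),Q[:,0].max().round(4))
E
python3 capbench.py|tail -1
```

```text
fit centre X,Y rel tool [-0.0054 -0.0067] 0.0002 -0.0349 0.0247
```

Call:
{"fn": "apply_moves", "kwargs": {
  "commands": [
    [100,0.041,-0.137,-0.078,0],
    [100,0,0,0,0],
    [0,0,0,0,0],
    [0,0,0,0,0],
    [0,0,0,0,0],
    [0,0,0,0.5,0],
    [0,0,0,0.9,0],
    [0,0,0,0.9,0],
    [0,0,-0.3,0.9,0],
    [0,-0.04,-0.7,0.475,0],
    [0,-0.1,-0.8,0,0],
    [0,-0.103,-0.552,0,0]
  ],
  "newtons": 20
}}

```text
clock: 44.88
position: [0.5343, 0.1814, 0.225]
ee_rot: [0.934, 2.999, -0.001]
force: [0.6, 0.8, -1.7]
width: 0.679
gripper_force: 20.0
```

Call:
{"fn": "apply_moves", "kwargs": {
  "commands": [
    [0,0,0,0,0],
    [0,0,0,0,0],
    [0,0,0,-0.15,0],
    [0,0,0,-0.1,0],
    [0,0,0,0,0]
  ]
}}

```text
clock: 45.5
position: [0.5338, 0.1841, 0.2088]
ee_rot: [-0.93, -2.999, 0.001]
force: [-0.2, 0.7, -0.6]
width: 0.676
gripper_force: 20.0
```

```bash
python3 tilt.py
```

```text
45.5 [0.5338 0.1841 0.2088] yaw 55.5 F [-0.2  0.7 -0.6] w 0.676
n [-0.038  0.035  0.999] lean toward +Y deg 2.9 top above grasp 0.0013 5955
top rise over home mm 40.8
```

Call:
{"fn": "apply_moves", "kwargs": {
  "commands": [
    [0,0.03,-0.02,-0.1,0],
    [0,0,0,-0.09,0],
    [0,0,0,0,0],
    [0,-0.05,0.036,-0.05,0],
    [0,-0.05,0.036,-0.05,0],
    [0,-0.026,0.018,-0.06,0],
    [0,-0.02,0.014,-0.06,0],
    [0,0.02,-0.02,-0.06,0],
    [0,0.02,-0.02,-0.06,0],
    [0,0,0,-0.02,0],
    [0,0,0,0,0]
  ]
}}

```text
clock: 46.92
position: [0.5291, 0.1859, 0.1761]
ee_rot: [-0.931, -2.999, 0.002]
force: [-2.2, 0.4, 0.4]
width: 0.678
gripper_force: 20.0
```

```bash
python3 top.py; python3 tilt.py
```

```text
46.925 [0.5291 0.1859 0.1761] yaw 55.5 F [-2.2  0.4  0.4]
tilt about axis: x 0.5 y -0.2 deg, rise 9.0 mm 10130 10775 span [0.06  0.032] mid [0.    0.014]
46.975 [0.5291 0.1858 0.1761] yaw 55.5 F [-2.4  0.5  1.6] w 0.677
n [-0.336  0.235  0.912] lean toward +Y deg 24.2 top above grasp 0.002 5929
top rise over home mm 9.3
```

Call:
{"fn": "apply_moves", "kwargs": {
  "commands": [
    [0,0.006,-0.004,-0.02,-0.18],
    [0,0.006,-0.004,-0.02,-0.18],
    [0,0.004,-0.002,-0.01,-0.18],
    [0,0,0,0,0]
  ]
}}

```text
clock: 47.52
position: [0.5306, 0.1869, 0.1746]
ee_rot: [1.328, 2.847, 0.002]
force: [-4.8, 1.6, 10.0]
width: 0.674
gripper_force: 20.0
```

```bash
python3 top.py
```

```text
47.525 [0.5306 0.1869 0.1746] yaw 40.0 F [-4.8  1.6 10. ]
tilt about axis: x 6.0 y -0.3 deg, rise 7.7 mm 10125 10780 span [0.059 0.039] mid [0.0004 0.0105]
```

Call:
{"fn": "apply_moves", "kwargs": {
  "commands": [
    [85,0,0,0,0],
    [85,0,0,0,0.2],
    [85,0.03,-0.03,-0.1,0.3],
    [85,0,0,-0.06,0.3],
    [85,0,0,0,0.26],
    [85,0,0,0,0]
  ]
}}

```text
clock: 48.32
position: [0.5326, 0.1831, 0.1635]
ee_rot: [-0.538, -3.094, 0.001]
force: [0.4, 0.1, -1.0]
width: 0.856
gripper_force: 0.0
```

```bash
python3 top.py
```

```text
48.325 [0.5326 0.1831 0.1635] yaw 70.3 F [ 0.4  0.1 -1. ]
tilt about axis: x 4.0 y 0.3 deg, rise 8.3 mm 10738 11302 span [0.059 0.036] mid [-0.0006  0.012 ]
```

Call:
{"fn": "apply_moves", "kwargs": {
  "commands": [
    [0,0,0.03,0,0],
    [0,0,0,0,0],
    [0,0,0,-0.02,0],
    [0,0.003,-0.002,-0.015,-0.3],
    [0,0.003,-0.002,-0.012,-0.3],
    [0,0.003,-0.002,-0.012,-0.3],
    [0,0,0,-0.01,-0.16],
    [0,0,0,0,0]
  ],
  "newtons": 12
}}

```text
clock: 49.38
position: [0.5336, 0.1862, 0.1605]
ee_rot: [1.326, 2.847, 0.003]
force: [0.4, 1.6, 1.4]
width: 0.693
gripper_force: 12.0
```

```bash
python3 top.py
```

```text
49.375 [0.5336 0.1862 0.1605] yaw 40.1 F [0.4 1.6 1.4]
tilt about axis: x 12.1 y 2.2 deg, rise 5.6 mm 9523 10121 span [0.054 0.035] mid [0.0028 0.0125]
```

Call:
{"fn": "apply_moves", "kwargs": {
  "commands": [
    [85,0,0,0,0],
    [85,0,0,0,0.2],
    [85,0,0,0,0.33],
    [85,0,0,0,0.33],
    [85,0,0,0,0.2],
    [85,0,0,0,0]
  ]
}}

```text
clock: 50.18
position: [0.5328, 0.185, 0.1596]
ee_rot: [-0.536, -3.095, 0.0]
force: [1.0, 0.2, -0.6]
width: 0.852
gripper_force: 0.0
```

```bash
python3 top.py
```

```text
50.175 [0.5328 0.185  0.1596] yaw 70.4 F [ 1.   0.2 -0.6]
tilt about axis: x 7.0 y 6.1 deg, rise 3.5 mm 9230 9857 span [0.056 0.033] mid [-0.0003  0.0131]
```

Call:
{"fn": "apply_moves", "kwargs": {
  "commands": [
    [0,0,0.005,0,0],
    [0,0,0,0,0],
    [0,0,0,0,0],
    [0,0.004,-0.003,-0.012,-0.35],
    [0,0.003,-0.002,-0.01,-0.35],
    [0,0.003,-0.002,-0.01,-0.35],
    [0,0.003,-0.002,-0.01,-0.35],
    [0,0,0,0,0]
  ],
  "newtons": 20
}}

```text
clock: 51.22
position: [0.5354, 0.1863, 0.1591]
ee_rot: [1.566, 2.72, 0.005]
force: [0.8, 0.2, 7.9]
width: 0.671
gripper_force: 20.0
```

```bash
python3 top.py;python3 -c "
from cell import observe;print(observe()['ft_torque'])"
```

```text
51.225 [0.5354 0.1863 0.1591] yaw 30.1 F [0.8 0.2 7.9]
tilt about axis: x 11.1 y 0.8 deg, rise 4.5 mm 9328 9888 span [0.052 0.039] mid [0.0041 0.0104]
[ 0.23028604 -0.691226    0.045485  ]
```

Call:
{"fn": "apply_moves", "kwargs": {
  "commands": [
    [85,0,0,0,0],
    [85,0,0,0,0.2],
    [85,0,0,0,0.36],
    [85,0,0,0,0.36],
    [85,0,0,0,0.36],
    [85,0,0,0,0.36],
    [85,0,0,0,0.1],
    [85,0,0,0,0]
  ]
}}

```text
clock: 52.28
position: [0.5336, 0.1849, 0.1571]
ee_rot: [-0.271, -3.129, 0.0]
force: [0.3, 0.2, -0.1]
width: 0.851
gripper_force: 0.0
```

```bash
python3 top.py
```

```text
52.275 [0.5336 0.1849 0.1571] yaw 80.1 F [ 0.3  0.2 -0.1]
tilt about axis: x 7.0 y 3.2 deg, rise 3.5 mm 8890 9979 span [0.053 0.036] mid [-0.0002  0.0118]
```

Call:
{"fn": "apply_moves", "kwargs": {
  "commands": [
    [0,0,0.005,0,0],
    [0,0,0,0,0],
    [0,0,0,0,0],
    [0,0.003,-0.002,-0.01,-0.35],
    [0,0.003,-0.002,-0.01,-0.35],
    [0,0.003,-0.002,-0.01,-0.35],
    [0,0.003,-0.002,-0.008,-0.35],
    [0,0,0,0,-0.35],
    [0,0,0,0,0]
  ],
  "newtons": 25
}}

```text
clock: 53.45
position: [0.5356, 0.1856, 0.1561]
ee_rot: [1.569, 2.719, 0.003]
force: [1.4, -1.9, 5.5]
width: 0.677
gripper_force: 25.0
```

```bash
python3 top.py;python3 -c "
from cell import observe;print(observe()['ft_torque'])"
```

```text
53.45 [0.5356 0.1856 0.1561] yaw 30.0 F [ 1.4 -1.9  5.5]
tilt about axis: x 8.7 y -1.1 deg, rise 3.6 mm 9284 9797 span [0.052 0.038] mid [0.0041 0.0105]
[ 0.1673619  -0.81320644  0.06752408]
```

Call:
{"fn": "apply_moves", "kwargs": {
  "commands": [
    [85,0,0,0,0],
    [85,0,0,0,0.2],
    [85,0,0,0,0.36],
    [85,0,0,0,0.36],
    [85,0,0,0,0.36],
    [85,0,0,0,0.36],
    [85,0,0,0,0.1],
    [85,0,0,0,0]
  ]
}}

```text
clock: 54.5
position: [0.5341, 0.1848, 0.1546]
ee_rot: [-0.276, -3.128, -0.0]
force: [0.3, -0.1, 0.3]
width: 0.853
gripper_force: 0.0
```

```bash
python3 top.py
```

```text
54.5 [0.5341 0.1848 0.1546] yaw 79.9 F [ 0.3 -0.1  0.3]
tilt about axis: x 5.1 y -0.6 deg, rise 3.3 mm 8826 10005 span [0.054 0.036] mid [-0.0007  0.0117]
```

Call:
{"fn": "apply_moves", "kwargs": {
  "commands": [
    [0,0,0.005,0.02,0],
    [0,0,0,0,0],
    [0,0,0,0,0],
    [0,0.002,-0.002,-0.008,-0.35],
    [0,0.002,-0.002,-0.008,-0.35],
    [0,0.002,-0.002,-0.008,-0.35],
    [0,0,0,-0.008,-0.35],
    [0,0,0,0,-0.35],
    [0,0,0,0,0]
  ],
  "newtons": 25
}}

```text
clock: 55.68
position: [0.5362, 0.1849, 0.1557]
ee_rot: [1.58, 2.712, 0.002]
force: [0.2, -5.3, 9.2]
width: 0.68
gripper_force: 25.0
```

```bash
python3 top.py;python3 -c "
from cell import observe;print(observe()['ft_torque'])"
```

```text
55.675 [0.5362 0.1849 0.1557] yaw 29.6 F [ 0.2 -5.3  9.2]
tilt about axis: x 12.7 y -0.6 deg, rise 5.7 mm 9642 10201 span [0.05  0.039] mid [0.0048 0.0103]
[-0.84195343 -0.33789951  0.24439882]
```

Call:
{"fn": "apply_moves", "kwargs": {
  "commands": [
    [85,0,0,0,0],
    [85,0,0,0,0.2],
    [85,0,0,0,0.36],
    [85,0,0,0,0.36],
    [85,0,0,0,0.36],
    [85,0,0,0,0.36],
    [85,0,0,0,0.1],
    [85,0,0,0,0]
  ]
}}

```text
clock: 56.72
position: [0.5348, 0.1854, 0.1543]
ee_rot: [-0.286, -3.128, -0.002]
force: [0.2, 1.1, -0.6]
width: 0.852
gripper_force: 0.0
```

```bash
python3 top.py
```

```text
56.725 [0.5348 0.1854 0.1543] yaw 79.5 F [ 0.2  1.1 -0.6]
tilt about axis: x 8.0 y 3.2 deg, rise 4.1 mm 9098 10273 span [0.053 0.035] mid [0.     0.0122]
```

Call:
{"fn": "apply_moves", "kwargs": {
  "commands": [
    [0,0,0,0.03,0],
    [0,0,0,0,0],
    [0,0,0,0.01,0.35],
    [0,0,0,0.01,0.35],
    [0,0,0,0,0.35],
    [0,0,0,0,0.2],
    [85,0,0,0,0],
    [85,0,0,0,0]
  ],
  "newtons": 25
}}

```text
clock: 57.78
position: [0.5352, 0.185, 0.1576]
ee_rot: [-0.688, 3.065, 0.0]
force: [0.4, -0.0, 0.5]
width: 0.845
gripper_force: 0.9
```

```bash
python3 top.py
```

```text
57.775 [0.5352 0.185  0.1576] yaw 115.3 F [ 0.4 -0.   0.5]
tilt about axis: x -7.2 y 2.9 deg, rise 2.7 mm 9224 9687 span [0.044 0.052] mid [-0.0077  0.0041]
```

Call:
{"fn": "apply_moves", "kwargs": {
  "commands": [
    [0,0,0,0,0],
    [0,0,0,0,0],
    [0,0.002,-0.002,-0.01,-0.35],
    [0,0.002,-0.002,-0.01,-0.36],
    [0,0.002,-0.002,-0.01,-0.36],
    [0,0,0,-0.01,-0.36],
    [0,0,0,0,-0.36],
    [0,0,0,0,0]
  ],
  "newtons": 35
}}

```text
clock: 58.82
position: [0.5372, 0.1856, 0.1573]
ee_rot: [0.708, 3.056, 0.004]
force: [2.0, -3.7, 14.2]
width: 0.699
gripper_force: 35.4
```

```bash
python3 top.py;python3 -c "
from cell import observe;print(observe()['ft_torque'])"
```

```text
58.825 [0.5372 0.1856 0.1573] yaw 63.9 F [ 2.  -3.7 14.2]
tilt about axis: x 9.8 y 1.4 deg, rise 4.1 mm 10289 11201 span [0.054 0.033] mid [0.0022 0.0137]
[-0.33176498 -0.59533367 -0.16890081]
```

Call:
{"fn": "apply_moves", "kwargs": {
  "commands": [
    [85,0,0,0,0],
    [85,0,0,0.2,0.1],
    [85,-0.06,0.02,0.25,0.36],
    [85,0,0,0,0.28],
    [0,0,0,0,0],
    [0,0,0,0,0],
    [0,0,0,0,0],
    [0,0.008,-0.006,-0.05,0],
    [0,0.003,-0.002,-0.02,-0.36],
    [0,0.003,-0.002,-0.02,-0.36],
    [0,0,0,-0.01,-0.36],
    [0,0,0,0,0]
  ],
  "newtons": 25
}}

```text
clock: 60.38
position: [0.5245, 0.1928, 0.1814]
ee_rot: [-0.951, -2.987, -0.002]
force: [-46.5, 1.2, 65.3]
width: 0.58
gripper_force: 52.1
```

```bash
python3 top.py;python3 -c "
from cell import observe;s=observe();print(s['ft_torque'],s['width'])"
```

```text
60.375 [0.5245 0.1928 0.1814] yaw 54.7 F [-46.5   1.2  65.3]
tilt about axis: x 11.1 y 3.5 deg, rise 3.9 mm 6644 7962 span [0.054 0.028] mid [0.0016 0.0158]
[1.19368852 9.37755487 0.58659104] 0.5825173768455699
```

Call:
{"fn": "apply_moves", "kwargs": {
  "commands": [
    [90,0,0,0.2,0],
    [90,0,0,0,0],
    [90,0.04,-0.03,-0.25,0],
    [90,0,0,-0.25,0],
    [90,0,0,0,0]
  ],
  "newtons": 20
}}

```text
clock: 61.05
position: [0.5338, 0.1823, 0.1556]
ee_rot: [-0.962, -2.987, 0.004]
force: [-0.6, -1.2, 0.1]
width: 0.897
gripper_force: 0.0
```

```bash
python3 top.py
```

```text
61.05 [0.5338 0.1823 0.1556] yaw 54.3 F [-0.6 -1.2  0.1]
tilt about axis: x 5.6 y 0.9 deg, rise 3.0 mm 10296 10866 span [0.057 0.029] mid [0.0013 0.0156]
```

Call:
{"fn": "apply_moves", "kwargs": {
  "commands": [
    [0,0.015,0.02,0.02,0],
    [0,0,0,0,0],
    [0,0,0,0,0],
    [0,0,0,0,0.3],
    [0,0,0,-0.02,0.25],
    [0,0,0,-0.02,0],
    [85,0,0,0,0],
    [85,0,0,0,0]
  ],
  "newtons": 20
}}

```text
clock: 62.1
position: [0.5359, 0.1846, 0.1569]
ee_rot: [0.543, 3.094, 0.0]
force: [0.7, 0.0, -1.1]
width: 0.837
gripper_force: 0.0
```

```bash
python3 top.py
```

```text
62.1 [0.5359 0.1846 0.1569] yaw 70.1 F [ 0.7  0.  -1.1]
tilt about axis: x -0.2 y 5.8 deg, rise 0.4 mm 10311 10877 span [0.058 0.035] mid [-0.0004  0.0123]
```

Call:
{"fn": "apply_moves", "kwargs": {
  "commands": [
    [0,0,0,0.02,0],
    [0,0,0,0,0],
    [0,0.015,-0.01,0,0],
    [0,0.02,-0.014,-0.03,-0.15],
    [0,0.01,-0.007,-0.03,-0.15],
    [0,0,0,0,0],
    [85,0,0,0,0],
    [85,0,0,0,0]
  ],
  "newtons": 20
}}

```text
clock: 63.15
position: [0.5387, 0.1826, 0.1544]
ee_rot: [0.773, 3.045, 0.0]
force: [1.0, -0.3, -0.8]
width: 0.835
gripper_force: 0.0
```

```bash
python3 top.py
```

```text
63.15 [0.5387 0.1826 0.1544] yaw 61.5 F [ 1.  -0.3 -0.8]
tilt about axis: x -0.1 y 5.2 deg, rise 0.1 mm 11684 12313 span [0.059 0.034] mid [0.0002 0.0132]
```

Call:
{"fn": "apply_moves", "kwargs": {
  "commands": [
    [0,-0.03,0.02,0.04,0],
    [0,0,0,0,0],
    [0,0,0,0,0],
    [0,0.01,-0.007,-0.03,-0.25],
    [0,0.01,-0.007,-0.03,-0.25],
    [0,0,0,0,0]
  ],
  "newtons": 25
}}

```text
clock: 63.95
position: [0.5378, 0.1828, 0.1548]
ee_rot: [1.149, 2.922, -0.001]
force: [-6.3, -4.4, 17.1]
width: 0.68
gripper_force: 24.8
```

```bash
python3 top.py;python3 -c "
from cell import observe;s=observe();print(s['ft_torque'],s['width'])"
```

```text
63.95 [0.5378 0.1828 0.1548] yaw 47.1 F [-6.3 -4.4 17.1]
tilt about axis: x 1.7 y 5.1 deg, rise 0.5 mm 11159 11759 span [0.058 0.034] mid [0.0012 0.013 ]
[-0.7510698   1.12618206  0.06168787] 0.6810101300880865
```

Call:
{"fn": "apply_moves", "kwargs": {
  "commands": [
    [0,0,0,0,-0.3],
    [0,0,0,0,-0.3],
    [0,0,0,0,0]
  ],
  "newtons": 30
}}

```text
clock: 64.38
position: [0.5388, 0.1792, 0.1537]
ee_rot: [1.575, 2.714, -0.007]
force: [-1.3, -13.0, 9.2]
width: 0.69
gripper_force: 30.6
```

```bash
python3 top.py;python3 -c "
from cell import observe;s=observe();print(s['ft_torque'],s['width'])"
```

```text
64.375 [0.5388 0.1792 0.1537] yaw 29.8 F [ -1.3 -13.    9.2]
tilt about axis: x 4.3 y 5.4 deg, rise 1.2 mm 12161 12785 span [0.055 0.043] mid [0.0024 0.0085]
[-2.18907629 -0.26531999  0.40232313] 0.6867809422419209
```

Call:
{"fn": "apply_moves", "kwargs": {
  "commands": [
    [0,0,0,0,0.2],
    [0,0,0,0,0],
    [85,0,0,0,0],
    [85,0,0,0,0.3],
    [85,0,0,0,0.36],
    [85,0,0,0,0.1],
    [85,0,0,0,0]
  ]
}}

```text
clock: 65.3
position: [0.5379, 0.1832, 0.1532]
ee_rot: [-0.88, -3.016, -0.001]
force: [-0.8, -0.2, 0.7]
width: 0.848
gripper_force: 0.0
```

```bash
python3 top.py
```

```text
65.3 [0.5379 0.1832 0.1532] yaw 57.5 F [-0.8 -0.2  0.7]
tilt about axis: x 0.0 y 5.6 deg, rise 0.1 mm 11068 11668 span [0.059 0.03 ] mid [0.0004 0.0148]
```

Call:
{"fn": "apply_moves", "kwargs": {
  "commands": [
    [0,0,0,0.03,0],
    [0,0,0,0,0],
    [0,0,0,0,0],
    [0,0.06,-0.04,0.02,0],
    [0,0.06,-0.04,0.02,0],
    [0,0.04,-0.03,0,0],
    [0,0,0,0,0]
  ],
  "newtons": 30
}}

```text
clock: 66.22
position: [0.5422, 0.18, 0.1574]
ee_rot: [-0.87, -3.01, -0.0]
force: [-18.8, 6.7, 11.1]
width: 0.672
gripper_force: 29.8
```

```bash
python3 top.py
```

```text
66.225 [0.5422 0.18   0.1574] yaw 57.7 F [-18.8   6.7  11.1]
tilt about axis: x 0.1 y 2.5 deg, rise -0.2 mm 13536 14312 span [0.059 0.036] mid [0.0004 0.0107]
```

Call:
{"fn": "apply_moves", "kwargs": {
  "commands": [
    [0,0.06,-0.04,0,0],
    [0,0.04,-0.03,0,0],
    [0,0,0,0,0],
    [90,0,0,0,0],
    [95,0,0,0,0],
    [95,0,0,0,0]
  ]
}}

```text
clock: 67.03
position: [0.5542, 0.1716, 0.1574]
ee_rot: [0.881, 3.015, -0.0]
force: [0.5, -0.9, 0.5]
width: 0.933
gripper_force: 0.0
```

```bash
python3 top.py
```

```text
67.025 [0.5542 0.1716 0.1574] yaw 57.4 F [ 0.5 -0.9  0.5]
tilt about axis: x 0.0 y 0.8 deg, rise -0.3 mm 20379 21530 span [0.059 0.049] mid [0.0003 0.0049]
```

Call:
{"fn": "apply_moves", "kwargs": {
  "commands": [
    [100,0,0,0.4,0],
    [100,0,0,0.6,0],
    [100,-0.1,0,0.6,0],
    [100,-0.3,0,0.3,0],
    [100,0,0,0,0],
    [100,0,0,0,0]
  ]
}}

```text
clock: 67.82
position: [0.53, 0.1715, 0.2707]
ee_rot: [-0.881, -3.016, 0.001]
force: [1.3, -0.1, -0.9]
width: 1.001
gripper_force: 0.0
```

```bash
python3 - <<'E'
from cell import observe,arm
s=observe();print(s["clock"],s["position"],s["force"]);print(arm.sign_off())
E
```

```text
67.825 [0.52998138 0.17148645 0.27069078] [ 1.3122975  -0.06771962 -0.92854745]
the job is handed in; nothing more can be done
None
```

I handed the job in at 67.8 s: when last seen the three rods lay in the tray, and depth readings put the barrel within about 1° of rest and the cap within 0.5 mm of home; screwing it on took several tries, during which the fingers pressed the cap with about 80 N (wrist limit 120 N) and tipped the barrel, which I then pushed back.

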